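# Strip the clamping jig: free the quick-coupled studs and lift off the nest plate

## Task

Strip the clamping jig for the next job. Free every red clamp stud that is in it by drawing its coupling's sprung sleeve right down until the stud pops up, let the sleeve snap back, pull the stud out and stand it upright in a cup of the holder, one to a cup; when all are out, lift the nest plate straight up off its locating pins, keeping it level so it cannot jam, and lay it flat on the middle of the cutting board, grip block up. Leave the other things on the bench alone.

Things in the scene. Friction and masses are not known exactly. Their poses are not given: they have to be found in the camera images.
- jig: Fixed jig: grey base 130 (x) x 246 (y) x 12 mm with 4 brass quick couplings, mouth up, at (-38,94) left front, (38,94) left back, (-38,-94) right front, (38,-94) right back, and 2 steel locating pins, 10 mm thick, at (0,45) and (0,-45). Origin on the bench under the nest plate's middle, z up. Posts carry the plate's underside 59 mm above the bench; pins end at 89 mm.
- nest_plate: The nest plate: aluminium, 100 (its x) x 120 (its y) x 12 mm, with two through holes (11.8 mm) on the jig's pins and a black grip block on top, 22 (x) x 50 (y) mm and 34 mm tall, at its middle. Origin at the centre of its underside, z up, axes along the jig's while it is on the pins. About 0.4 to 0.75 kg. It must rise 30 mm to leave the pins.
- holder: Stud holder: loose plywood foot 236 (x) x 66 (y) x 10 mm with four open green cups in a row along its x, 62 mm apart (-93, -31, 31, 93 mm). Each cup: bore 22 mm, outside 29 mm, rim 50 mm and inner floor 10 mm above the bench. Studs have room beside one another when their arms point across the row. Origin at the centre of its underside.
- cut_board: Loose pale wooden board, 334 (its x) x 182 (its y) x 20 mm, lying flat. Origin at the centre of its underside, so its top is at z = 20 mm.
- cup_0 (a point): Centre of the inner floor of holder cup 0 (the four are alike).
- cup_1 (a point): Centre of the inner floor of holder cup 1 (the four are alike).
- cup_2 (a point): Centre of the inner floor of holder cup 2 (the four are alike).
- cup_3 (a point): Centre of the inner floor of holder cup 3 (the four are alike).
- stud_left_front: Red clamp stud in the left front coupling (None at start: absent). Steel stem 14 mm thick, 52 long, grooved 5-12 mm above its foot; on top a red head 24x24x14 mm; from it an arm 18 wide, 10 thick reaches along its +x to 52 mm from the axis, over the plate's edge. Origin: foot centre, z up the stem. 0.1-0.16 kg. Foot 18.5 mm above the bench when locked; freed, a spring lifts it 12 mm; 38 mm more clears the mouth.
- mouth_left_front (a point): Centre of the mouth of the left front coupling, 68 mm above the bench, on the axis of its stem and sleeve (bore 15.5 mm).
- sleeve_left_front (a joint): Sprung sleeve of the left front coupling: ribbed steel, 37 mm thick, blue ring at its top, 40 to 66 mm above the bench at rest. 0 = home (up, locks the stud); 0.009 m = fully retracted, straight down 9 mm. Lets the stud go from about 6 mm on. Spring 4 N at home, 8 N fully back; snaps home by itself when released.
- stud_left_back: Red clamp stud in the left back coupling (None at start: absent). Steel stem 14 mm thick, 52 long, grooved 5-12 mm above its foot; on top a red head 24x24x14 mm; from it an arm 18 wide, 10 thick reaches along its +x to 52 mm from the axis, over the plate's edge. Origin: foot centre, z up the stem. 0.1-0.16 kg. Foot 18.5 mm above the bench when locked; freed, a spring lifts it 12 mm; 38 mm more clears the mouth.
- mouth_left_back (a point): Centre of the mouth of the left back coupling, 68 mm above the bench, on the axis of its stem and sleeve (bore 15.5 mm).
- sleeve_left_back (a joint): Sprung sleeve of the left back coupling: ribbed steel, 37 mm thick, blue ring at its top, 40 to 66 mm above the bench at rest. 0 = home (up, locks the stud); 0.009 m = fully retracted, straight down 9 mm. Lets the stud go from about 6 mm on. Spring 4 N at home, 8 N fully back; snaps home by itself when released.
- stud_right_front: Red clamp stud in the right front coupling (None at start: absent). Steel stem 14 mm thick, 52 long, grooved 5-12 mm above its foot; on top a red head 24x24x14 mm; from it an arm 18 wide, 10 thick reaches along its +x to 52 mm from the axis, over the plate's edge. Origin: foot centre, z up the stem. 0.1-0.16 kg. Foot 18.5 mm above the bench when locked; freed, a spring lifts it 12 mm; 38 mm more clears the mouth.
- mouth_right_front (a point): Centre of the mouth of the right front coupling, 68 mm above the bench, on the axis of its stem and sleeve (bore 15.5 mm).
- sleeve_right_front (a joint): Sprung sleeve of the right front coupling: ribbed steel, 37 mm thick, blue ring at its top, 40 to 66 mm above the bench at rest. 0 = home (up, locks the stud); 0.009 m = fully retracted, straight down 9 mm. Lets the stud go from about 6 mm on. Spring 4 N at home, 8 N fully back; snaps home by itself when released.
- stud_right_back: Red clamp stud in the right back coupling (None at start: absent). Steel stem 14 mm thick, 52 long, grooved 5-12 mm above its foot; on top a red head 24x24x14 mm; from it an arm 18 wide, 10 thick reaches along its +x to 52 mm from the axis, over the plate's edge. Origin: foot centre, z up the stem. 0.1-0.16 kg. Foot 18.5 mm above the bench when locked; freed, a spring lifts it 12 mm; 38 mm more clears the mouth.
- mouth_right_back (a point): Centre of the mouth of the right back coupling, 68 mm above the bench, on the axis of its stem and sleeve (bore 15.5 mm).
- sleeve_right_back (a joint): Sprung sleeve of the right back coupling: ribbed steel, 37 mm thick, blue ring at its top, 40 to 66 mm above the bench at rest. 0 = home (up, locks the stud); 0.009 m = fully retracted, straight down 9 mm. Lets the stud go from about 6 mm on. Spring 4 N at home, 8 N fully back; snaps home by itself when released.
- tape_roll: Bystander, leave alone: a tan roll of tape lying flat, 96 mm across, 25 mm high.
- screwdriver: Bystander, leave alone: a yellow-handled screwdriver lying, 197x85x27 mm.
- tin_red: Bystander, leave alone: a red tin with a grey lid near the tape roll, 68 mm across, 70 mm high.
- pencil: Bystander, leave alone: a yellow carpenter pencil lying behind the jig, 164 mm long, 7 mm thick.
Things that resemble listed ones, but are neither listed nor needed, are in the scene too. Leave any pink or purple look-alike of the stud_left_front alone.

How it is judged:
By the outcome, as a careful person would: the job done as asked, in the order asked, and still so for the second after the job is handed in, with the robot touching nothing.
Of stud_left_front, stud_left_back, stud_right_front, stud_right_back only 3 to 4 are there at a start; the rules pass over those that are not, and their reading is None.
At some moment in a run one of holder, cut_board may be knocked a few centimetres aside while the robot is not near it.
It also fails if it takes over 192 s, if anything falls off the work surface, if the arm or the gripper's body presses on something with over 40 N, if the wrist force passes 120 N, or if a joint passes its speed limit or range.

## Robot

A 6-joint arm with a two-finger parallel gripper is mounted at the origin on a cart in front of the work surface, level with it; the furniture and walls round the work are solid. World frame = base frame: x ahead of the robot, y to its left, z up, the work surface at z = 0. Lengths are in m, angles in rad, forces in N, time in s.
With the tool pointing down it reaches from about 0.25 to 0.725 m from the base axis. Payload 4 kg.
Tool frame: the origin (TCP) lies midway between the tips of the shut fingers; the grasp point (between the pads) lies bot.tcp_to_grasp behind it (bot.tcp_to_grasp is the distance from the TCP to the grasp point, in m); z points along the fingers, y is the line along which they close (so a half turn about z gives the same grasp; the last joint's range is limited). The gripper opens to 85 mm and grips with 20 to 120 N. Pads are 22 mm wide; open, the fingers measure 114 mm over their backs; the gripper's body (76 mm by 85 mm) begins 54 mm behind the grasp point. The pads swing forward as they close: fully open they stand 13 mm farther back than shut.
Start: joints at [1.303, 0.241, 0.005, 1.335, 0, 1.571], TCP at [0.132, 0.482, 0.231] pointing down, gripper open.
Joint ranges: [-2.72, 2.72], [-1.05, 1.87], [-1.09, 1.28], [-1.99, 2.15], [-1.42, 1.44], [-3.14, 3.14]. Speed limits (rad/s): [2.79, 2.79, 3.14, 3.14, 3.14, 3.14].

## Interface

Orientations are given as a unit quaternion [x, y, z, w].
In Python, from workcell import readout, camera, bot gives the robot as it stands. The module is installed in compiled form; this text tells all that it offers.
- The arm moves only by the tool jog_arm, never from a script. Its argument "motion" is a list of rows, each an object of numbers: "x", "y", "z": the shift along the tool's x, y, z in mm; "spin": the turn about the tool's z in degrees; "fingers": the closure, from -1 (fully open) to 1 (shut). A call has 1 to 8 rows; each row is the pose to reach, as a shift and turn from the pose commanded when the call began, along the tool's axes at that moment; what a row does not reach only later rows make up. A row lasts 1/8 s, in which the tool goes at most 62.5 mm and 10.7 degrees, less where a joint would pass 70% of its speed; a pose out of reach is approached as far as the arm can. A call with a gripper value outside its range is refused whole. The fingers move at their own pace and stop on an object; the grip force is fixed at half the most. Time passes only in rows, so rows that repeat a pose let the fingers close. It gives the time, the measured TCP pose, the force, the opening and the grip force at its end, in the units of the state.
- readout.get_obs(): the state, without advancing time (a new reading comes with each control period).
- camera(name): name is "scene" or "top" or "wrist"; returns a dict with "pixels" (420x560x3 uint8, red, green, blue), "K" (3x3 intrinsics, pixels), "rvec" (rotation vector, rad) and "tvec" (3), from world to camera coordinates, as OpenCV has them. Camera axes: x right, y down, z forward; pixel columns grow to the right and rows downward; lengths in m; the calibration is good to about 2 mm. A picture is of the moment at which its call begins. There is no depth.
- bot.job_done(): hands the job in; it is judged then, once.
The state is a dict: "clock": time; "joint_pos": joint angles; "joint_vel": joint speeds; "tau": joint torques, N m; "eef_pos": TCP position; "tool_rot": TCP orientation; "ft_force": force on the tool from outside, world axes, zero at the start; "ft_torque": the same for the moment, N m; "grip_width": finger opening in m; "grasp_force": force on a finger pad.
Only numpy, scipy, OpenCV 4.12 (cv2) and the standard library are available. Lean on these libraries where they do the work, as an engineer would, in place of code of your own. Each camera call takes 0.05 s, during which the arm holds its last target. There are 200 camera calls.

## Working session

There is one attempt and no reset: what is moved stays moved. The work goes in short steps, Python scripts to look and compute and a tool call to move; the robot and the scene stay as the last step left them, time stands still between calls to the robot, and variables do not carry over. Pictures are saved under pics/ and viewed, at most 14 in all, crops included, and the job is handed in when it is done.

Besides the shell and the picture viewer there is one more tool, called after "Emit:" by a JSON object that holds its "method" and its "body", one argument or row to a line. jog_arm: Moves the arm, as the interface text tells. Its arguments: {"type":"object","properties":{"motion":{"type":"array"}},"required":["motion"]}

```bash
mkdir -p pics
python3 - <<'E'
from workcell import readout, camera, bot
import cv2,numpy as np,pickle
o=readout.get_obs(); print({k:np.round(v,3) for k,v in o.items()}, bot.tcp_to_grasp)
for n in("scene","top"):
    c=camera(n); pickle.dump(c,open(f"pics/{n}0.pkl","wb")); print(n,c["K"].tolist(),c["rvec"],c["tvec"])
    cv2.imwrite(f"pics/{n}0.png",cv2.resize(c["pixels"][:,:,::-1],(800,600),interpolation=cv2.INTER_CUBIC))
E
```

```text
{'clock': np.float64(0.0), 'joint_pos': array([ 1.303,  0.241,  0.004,  1.335, -0.   ,  1.571]), 'joint_vel': array([-0.001, -0.   , -0.   ,  0.001,  0.002, -0.001]), 'tau': array([ 0.0000e+00, -3.7232e+01,  2.5241e+01,  1.7000e-02, -0.0000e+00,
       -0.0000e+00]), 'eef_pos': array([0.132, 0.482, 0.23 ]), 'tool_rot': array([ 0.134,  0.991, -0.001, -0.   ]), 'ft_force': array([ 0.901, -0.618,  0.523]), 'ft_torque': array([0.023, 0.019, 0.006]), 'grasp_force': np.float64(0.0), 'grip_width': np.float64(0.086)} 0.0187
scene [[409.50341498902776, 0.0, 281.43042612971624], [0.0, 409.50341498902776, 210.4717394411646], [0.0, 0.0, 1.0]] [ 2.08150558 -1.22935927  0.51779986] [-0.18638428  0.39830182  0.89043466]
top [[529.2556591238903, 0.0, 269.5473592121267], [0.0, 529.2556591238903, 207.83530075917557], [0.0, 0.0, 1.0]] [ 2.17937124 -2.22246524  0.04301708] [0.11260401 0.52796915 1.46195797]
```

View pics/scene0.png

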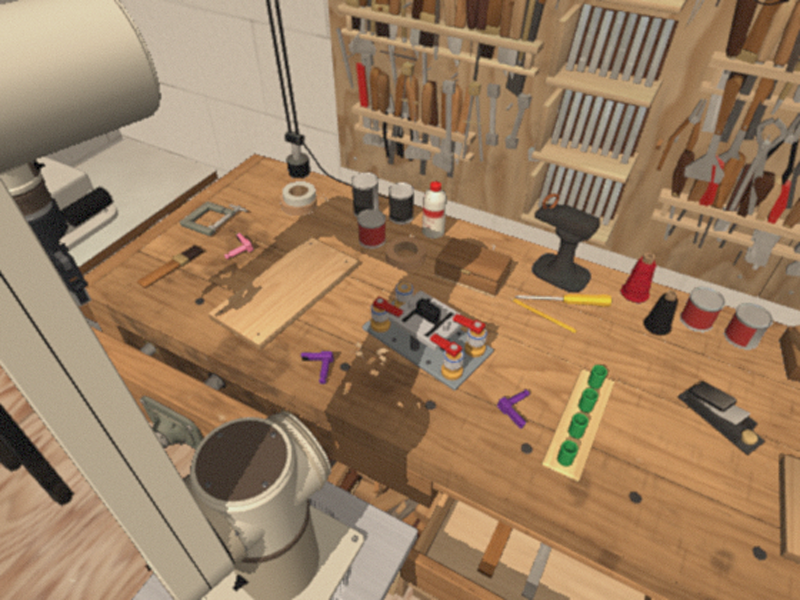

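View pics/top0.png

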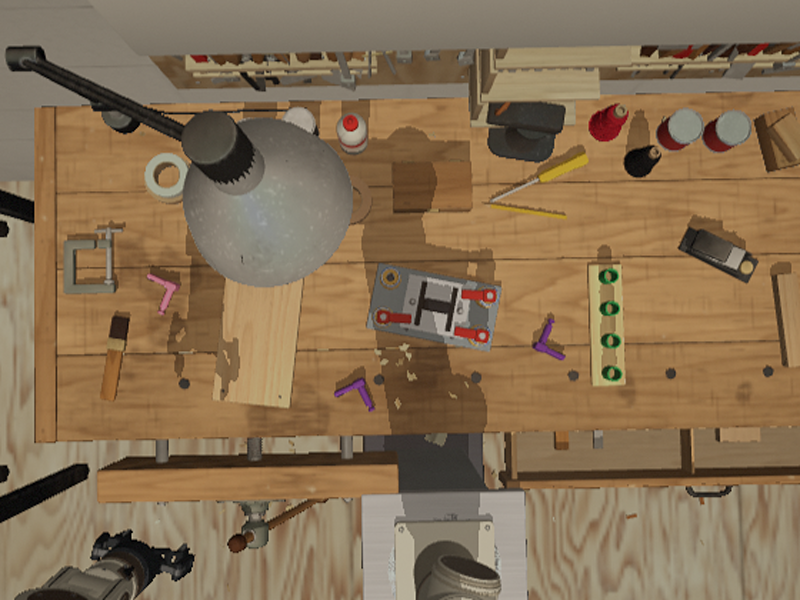

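The jig holds three red studs: left front (383,316), right front (480,336) and right back (487,295) in the top view. Left back (390,276) is empty. The pink and purple look-alikes lie on the bench. I'll enlarge the jig, then the holder and board.

```bash
cat > h.py <<'E'
from workcell import readout, camera, bot
import cv2,numpy as np,pickle
from scipy.spatial.transform import Rotation as R
def shot(n,tag):
    c=camera(n); pickle.dump(c,open(f"pics/{tag}.pkl","wb")); return c
def load(tag): return pickle.load(open(f"pics/{tag}.pkl","rb"))
def crop(c,tag,u0,v0,s,w=800,h=600):
    "enlarged crop; output pixel = (native-(u0,v0))*s, ticks every 10 native px"
    im=c["pixels"][v0:v0+int(h/s),u0:u0+int(w/s),::-1]
    im=cv2.resize(im,None,fx=s,fy=s,interpolation=cv2.INTER_CUBIC)
    for k in range(0,im.shape[1],int(10*s)): cv2.putText(im,str(u0+int(k/s)),(k,8),0,.3,(255,255,0),1); cv2.line(im,(k,8),(k,14),(255,255,0),1)
    for k in range(0,im.shape[0],int(10*s)): cv2.putText(im,str(v0+int(k/s)),(0,k+4),0,.3,(255,255,0),1)
    cv2.imwrite(f"pics/{tag}.png",im)
def world(c,uv,z):
    "native pixels -> world points on plane z"
    M=cv2.Rodrigues(c["rvec"])[0]; t=np.ravel(c["tvec"]); uv=np.atleast_2d(np.float64(uv))
    d=np.c_[uv,np.ones(len(uv))]@np.linalg.inv(c["K"]).T@M; o=-M.T@t
    return o+d*((z-o[2])/d[:,2])[:,None]
def proj(c,P): return cv2.projectPoints(np.float64(P).reshape(-1,3),c["rvec"],c["tvec"],c["K"],None)[0].reshape(-1,2)
def fit2(model,pts):
    "rigid 2D fit model->pts: yaw, xy, residuals (mm)"
    m,p=np.float64(model),np.float64(pts)[:,:2]; a,b=m-m.mean(0),p-p.mean(0)
    th=np.arctan2((a[:,0]*b[:,1]-a[:,1]*b[:,0]).sum(),(a*b).sum()); r=np.array([[np.cos(th),-np.sin(th)],[np.sin(th),np.cos(th)]])
    t=p.mean(0)-r@m.mean(0); return th,t,1e3*(p-(m@r.T+t))
def rows(dx,dy,dz):
    "world shift -> tool shift mm"
    return np.round(1e3*R.from_quat(readout.get_obs()["tool_rot"]).inv().apply([dx,dy,dz]),1)
E
python3 - <<'E'
from h import *
c=load("top0"); crop(c,"jigtop",250,175,7,800,560); 
s=load("scene0"); crop(s,"jigscene",245,190,7,800,560)
E
```

```text
(no output)
```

View pics/jigtop.png

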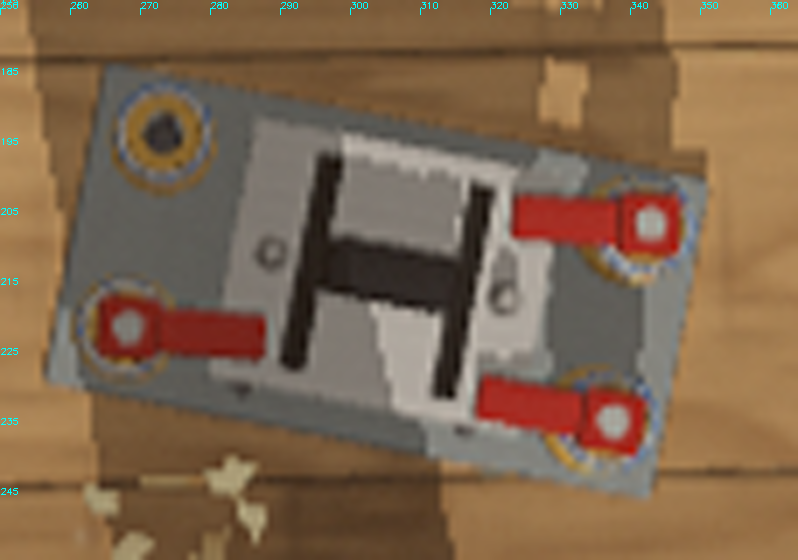

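View pics/jigscene.png

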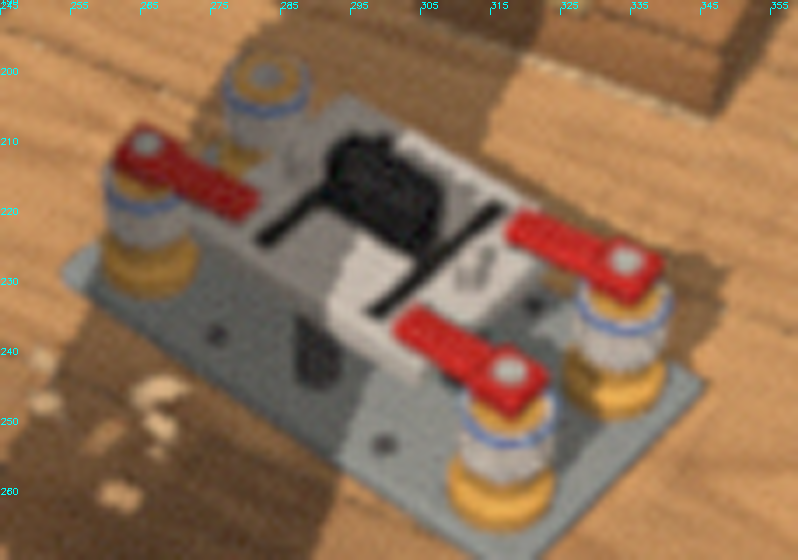

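Left back is an open mouth at (273,194), so that stud is absent. The three red heads are at native (268.1,221.6), (337.4,235.1) and (343.0,206.9). Next I fit the jig and crop the holder and board.

Run:
```python
from h import *
c=load("top0"); s=load("scene0")
H={'LF':(268.1,221.6),'RF':(337.4,235.1),'RB':(343,206.9)}
hp=world(c,list(H.values()),.0845); mp=world(c,[(273.1,193.9)],.068); cp=world(c,[(265.4,184.1),(350.9,200.6),(342.9,246),(256.7,229.3)],.012)
M=[(-.038,.094),(-.038,-.094),(.038,-.094),(.038,.094),(.065,.123),(.065,-.123),(-.065,-.123),(-.065,.123)]
th,t,r=fit2(M,np.r_[hp,mp,cp]); print("jig",np.degrees(th),t.round(4)); print(r.round(1).tolist())
# scene check heads
hs=world(s,[(245+147/7,190+143/7),(245+509/7,190+370/7),(245+627/7,190+260/7)],.0845); print("top",hp.round(4).tolist(),"\nscene",hs.round(4).tolist())
# arm yaw: head -> arm end, same plane roughly (arm top)
for n,a,b in(('LF',(127,326),(265,335)),('RF',(612,421),(480,397)),('RB',(651,223),(512,217))):
    w=world(c,[(250+a[0]/7,175+a[1]/7),(250+b[0]/7,175+b[1]/7)],.0845); d=w[1]-w[0]; print(n,np.degrees(np.arctan2(d[1],d[0])),np.hypot(*d[:2]))
def sub(c,u0,v0,w,h,k):
    im=cv2.resize(c["pixels"][v0:v0+h,u0:u0+w,::-1],None,fx=k,fy=k,interpolation=cv2.INTER_CUBIC); return im
out=np.zeros((600,800,3),np.uint8)
a=sub(c,400,178,44,100,6); out[:600,:264]=a
b=sub(s,140,160,120,85,4); out[:340,300:780]=b
d=sub(c,145,190,70,100,2.5); out[345:595,300:475]=d
cv2.imwrite("pics/comp.png",out)
```

```text
jig -12.01708464164851 [0.5083 0.0075]
[[0.1, -0.6], [0.1, 1.3], [-0.1, 0.5], [-0.2, 0.5], [-1.1, -1.8], [-0.6, 2.0], [1.1, 0.4], [0.7, -2.3]]
top [[0.4909, 0.1068, 0.0845], [0.4517, -0.0752, 0.0845], [0.5258, -0.0919, 0.0845]] 
scene [[0.4894, 0.1066, 0.0845], [0.4508, -0.0747, 0.0845], [0.5248, -0.0912, 0.0845]]
LF -94.85190523579755 0.05214340281951719
RF 78.57723889817856 0.050495319614911924
RB 86.40212710920069 0.052500972722451564
```

View pics/comp.png

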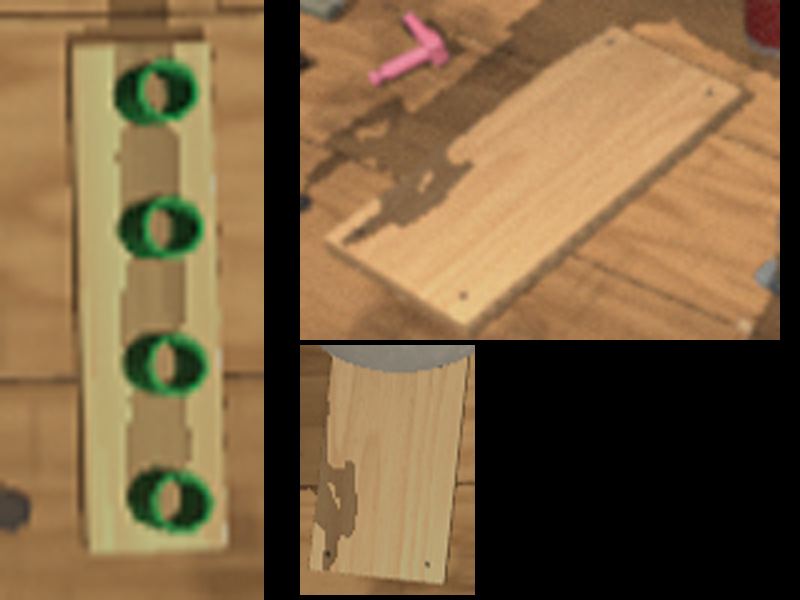

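Run:
```python
from h import *
c=load("top0"); s=load("scene0")
f=lambda L:[(400+x/6,178+y/6) for x,y in L]
cups=world(c,f([(165,91),(171,228),(174,364),(180,500)]),.05); cor=world(c,f([(73,42),(210,42),(227,548),(90,552)]),.01)
th,t,r=fit2([(.093,0),(.031,0),(-.031,0),(-.093,0)],cups); print("holder by cups",np.degrees(th),t,r.round(1).tolist())
th,t,r=fit2([(.118,.033),(.118,-.033),(-.118,-.033),(-.118,.033)],cor); print("by foot",np.degrees(th),t,r.round(1).tolist())
print(cups.round(4).tolist())
b=world(s,[(140+(x-300)/4,160+y/4) for x,y in [(622,27),(750,95),(470,325),(326,240)]],.02)
th,t,r=fit2([(.167,.091),(.167,-.091),(-.167,-.091),(-.167,.091)],b); print("board",np.degrees(th),t,r.round(1).tolist())
```

```text
holder by cups 0.2130690754492115 [ 0.46758222 -0.3269498 ] [[-0.7, 0.1], [-0.6, -0.4], [0.2, 0.4], [1.1, -0.1]]
by foot 0.09962806216623063 [ 0.46779861 -0.32851014] [[0.2, -1.1], [-1.1, 1.3], [0.7, 1.3], [0.2, -1.4]]
[[0.5599, -0.3265, 0.05], [0.498, -0.3272, 0.05], [0.4368, -0.3267, 0.05], [0.3757, -0.3274, 0.05]]
board -8.15480867842789 [0.4848206  0.33678855] [[-10.1, -18.1], [-6.4, 19.1], [14.0, 15.9], [2.6, -16.8]]
```

Run:
```python
from h import *
c=load("top0"); s=load("scene0")
b=world(s,[(140+(x-300)/4,160+y/4) for x,y in [(622,27),(750,95),(470,325),(326,240)]],.02)
print(b.round(3).tolist(), [np.linalg.norm(b[i]-b[(i+1)%4]).round(3) for i in range(4)])
w=world(c,[(145+(x-300)/2.5,190+(y-345)/2.5) for x,y in [(330,365),(468,365),(445,583),(310,570)]],.02); print(w.round(3).tolist(),np.linalg.norm(w[2]-w[3]))
print(proj(c,b).round(0).tolist())
r=world(c,[(775*.7,275*.7),(785*.7,365*.7)],.02);print(r.round(3).tolist())
out=np.zeros((600,800,3),np.uint8)
a=cv2.resize(c["pixels"][170:280,470:560,::-1],None,fx=4,fy=4,interpolation=cv2.INTER_CUBIC); out[:440,:360]=a
a=cv2.resize(s["pixels"][300:420,460:560,::-1],None,fx=4,fy=4,interpolation=cv2.INTER_CUBIC); out[:480,370:770]=a
cv2.imwrite("pics/right.png",out)
```

```text
[[0.653, 0.385, 0.02], [0.631, 0.242, 0.02], [0.321, 0.286, 0.02], [0.335, 0.434, 0.02]] [np.float64(0.145), np.float64(0.313), np.float64(0.148), np.float64(0.322)]
[[0.563, 0.413, 0.02], [0.56, 0.26, 0.02], [0.32, 0.289, 0.02], [0.338, 0.438, 0.02]] 0.14927507161050882
[[167.0, 165.0], [218.0, 172.0], [204.0, 285.0], [150.0, 281.0]]
[[0.557, -0.653, 0.02], [0.383, -0.666, 0.02]]
```

View pics/right.png

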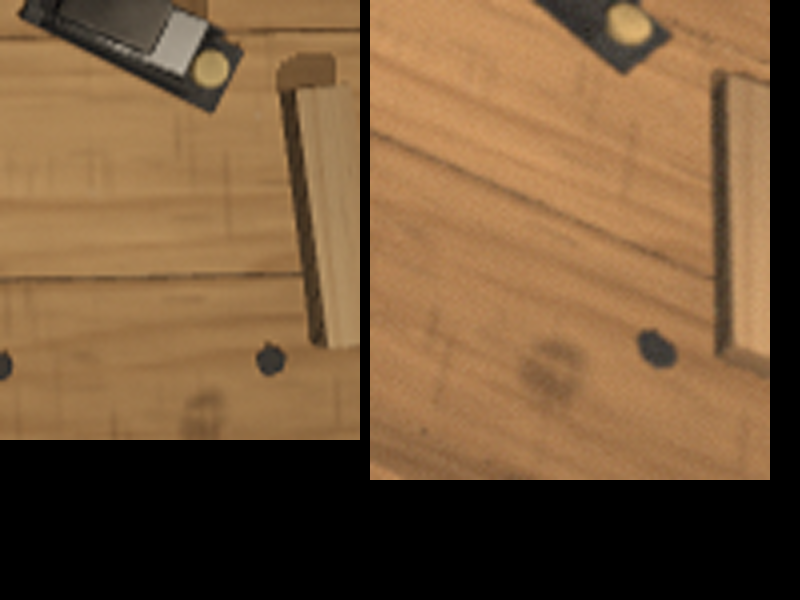

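The left board measures 318 × 148 mm. With its frame turned about 6.5°, its bounding box is the stated 334 × 182 mm. It is pale, loose and within reach, with its middle at (0.485,0.337). The board at the right edge, at native (545,200) in the top view, is out of reach, so I'm using the left one.

Now I'll work out the first move, to above stud_right_front.

```bash
cat >> h.py <<'E'
def goto(x,y,z,yaw):
    "row (tool mm, deg) from the present pose to TCP x,y,z with tool y-axis at yaw deg"
    o=readout.get_obs(); r=R.from_quat(o["tool_rot"]).as_matrix(); d=1e3*r.T@(np.array([x,y,z])-o["eef_pos"])
    sp=np.degrees(np.arctan2(r[1,1],r[0,1]))-yaw; sp=(sp+90)%180-90
    print("row",d.round(1).tolist(),"spin",round(sp,1),"tilt",np.degrees(np.arccos(-r[2,2])).round(2),"grip",round(float(o["grip_width"]),4),"j6",o["joint_pos"][5].round(2))
E
python3 - <<'E'
from h import *
goto(.4517,-.0752,.2,-11.4)
a,b=load("top0"),load("scene0")
P=[c["K"]@np.c_[cv2.Rodrigues(c["rvec"])[0],np.ravel(c["tvec"])] for c in(a,b)]
X=cv2.triangulatePoints(P[0],P[1],np.float64([[150],[100]]),np.float64([[208],[112]])); print("lamp",(X[:3]/X[3]).ravel())
E
```

```text
row [-455.5, -452.4, 31.3] spin 86.1 tilt 0.11 grip 0.0856 j6 1.57
lamp [0.77777572 0.42838075 0.16393164]
```

Emit:
{"method": "jog_arm", "body": {
  "motion": [
    {"x": -57, "y": -56, "z": 4, "spin": 10, "fingers": -0.2},
    {"x": -114, "y": -113, "z": 8, "spin": 20, "fingers": -0.2},
    {"x": -171, "y": -169, "z": 12, "spin": 30, "fingers": -0.2},
    {"x": -228, "y": -226, "z": 16, "spin": 40, "fingers": -0.2},
    {"x": -285, "y": -283, "z": 20, "spin": 50, "fingers": -0.2},
    {"x": -342, "y": -339, "z": 24, "spin": 60, "fingers": -0.2},
    {"x": -399, "y": -396, "z": 28, "spin": 70, "fingers": -0.2},
    {"x": -455, "y": -452, "z": 31, "spin": 80, "fingers": -0.2}
  ]
}}

```text
clock: 1.1
eef_pos: [0.3816, 0.0472, 0.2066]
tool_rot: [0.741, 0.671, 0.0, 0.0]
ft_force: [0.8, 1.4, 0.6]
grip_width: 0.0515
grasp_force: 0.0
```

Emit:
{"method": "jog_arm", "body": {
  "motion": [
    {"fingers": -0.2},
    {"fingers": -0.2},
    {"fingers": -0.2}
  ]
}}

```text
validation failed for argument at $.mo...
```

Run:
```python
from h import *
goto(.4517,-.0752,.13,-11.4); goto(.4517,-.0752,.041,-11.4)
```

```text
row [-114.9, 81.9, 76.6] spin 5.7 tilt 0.03 grip 0.0515 j6 1.79
row [-114.9, 81.8, 165.6] spin 5.7 tilt 0.03 grip 0.0515 j6 1.79
```

Emit:
{"method": "jog_arm", "body": {
  "motion": [
    {"x": -40, "y": 28, "z": 20, "spin": 2, "fingers": -0.2},
    {"x": -80, "y": 57, "z": 50, "spin": 4, "fingers": -0.2},
    {"x": -115, "y": 82, "z": 77, "spin": 5.7, "fingers": -0.2},
    {"x": -115, "y": 82, "z": 77, "spin": 5.7, "fingers": -0.2},
    {"x": -115, "y": 82, "z": 77, "spin": 5.7, "fingers": -0.2},
    {"x": -115, "y": 82, "z": 77, "spin": 5.7, "fingers": -0.2}
  ]
}}

```text
clock: 1.85
eef_pos: [0.4519, -0.0722, 0.1305]
tool_rot: [0.771, 0.636, 0.0, 0.0]
ft_force: [0.7, -0.2, 0.7]
grip_width: 0.0514
grasp_force: 0.0
```

Run:
```python
from h import *
goto(.4517,-.0752,.13,-11.4); goto(.4517,-.0752,.041,-11.4)
c=shot("wrist","w1"); crop(c,"w1",0,0,1.4,784,588)
```

```text
row [-3.0, 0.3, 0.5] spin 0.4 tilt 0.06 grip 0.0514 j6 1.6
row [-3.1, 0.3, 89.5] spin 0.4 tilt 0.06 grip 0.0514 j6 1.6
```

View pics/w1.png

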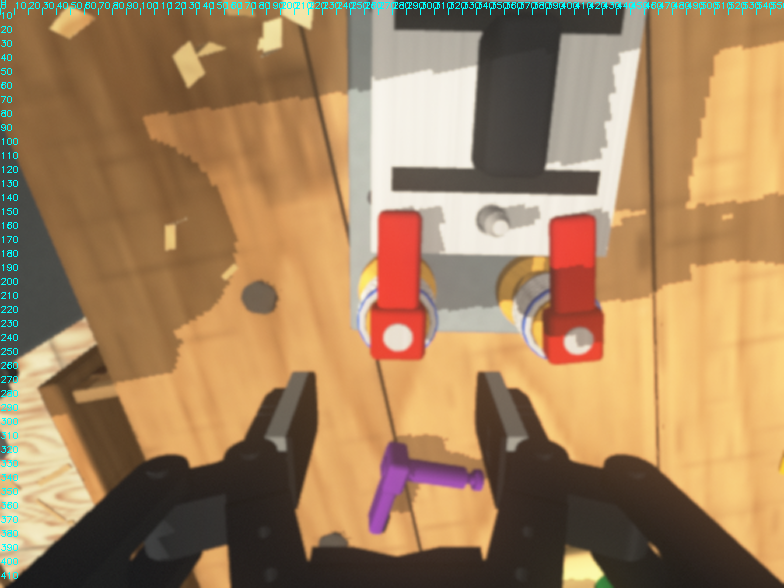

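Fingers centred on the right-front stud at (282,240) native, and the purple look-alike is clear of the path. Descending to the sleeve.

Emit:
{"method": "jog_arm", "body": {
  "motion": [
    {"x": -3, "y": 0.3, "z": 20, "spin": 0.4, "fingers": -0.2},
    {"x": -3, "y": 0.3, "z": 45, "spin": 0.4, "fingers": -0.2},
    {"x": -3, "y": 0.3, "z": 70, "spin": 0.4, "fingers": -0.2},
    {"x": -3, "y": 0.3, "z": 89, "spin": 0.4, "fingers": -0.2},
    {"x": -3, "y": 0.3, "z": 89, "spin": 0.4, "fingers": -0.2},
    {"x": -3, "y": 0.3, "z": 89, "spin": 0.4, "fingers": -0.2}
  ]
}}

```text
clock: 2.65
eef_pos: [0.4525, -0.0757, 0.0418]
tool_rot: [0.774, 0.633, 0.001, 0.001]
ft_force: [0.2, -0.4, -0.3]
grip_width: 0.0513
grasp_force: 0.0
```

Emit:
{"method": "jog_arm", "body": {
  "motion": [
    {"x": 0, "y": 0, "z": 0, "spin": 0, "fingers": 1},
    {"x": 0, "y": 0, "z": 0, "spin": 0, "fingers": 1},
    {"x": 0, "y": 0, "z": 0, "spin": 0, "fingers": 1},
    {"x": 0, "y": 0, "z": 0, "spin": 0, "fingers": 1},
    {"x": 0, "y": 0, "z": 0, "spin": 0, "fingers": 1}
  ]
}}

```text
clock: 3.28
eef_pos: [0.4521, -0.0758, 0.0411]
tool_rot: [0.774, 0.633, 0.0, 0.0]
ft_force: [-1.6, 1.7, 5.1]
grip_width: 0.0335
grasp_force: 60.7
```

Emit:
{"method": "jog_arm", "body": {
  "motion": [
    {"x": 0, "y": 0, "z": 3, "spin": 0, "fingers": 1},
    {"x": 0, "y": 0, "z": 6, "spin": 0, "fingers": 1},
    {"x": 0, "y": 0, "z": 9, "spin": 0, "fingers": 1},
    {"x": 0, "y": 0, "z": 9, "spin": 0, "fingers": 1},
    {"x": 0, "y": 0, "z": 9, "spin": 0, "fingers": 1}
  ]
}}

```text
clock: 3.9
eef_pos: [0.4521, -0.0758, 0.0333]
tool_rot: [0.774, 0.633, 0.001, 0.0]
ft_force: [-5.4, 3.4, 17.3]
grip_width: 0.0335
grasp_force: 62.2
```

Run:
```python
from h import *
s=shot("scene","s2"); crop(s,"s2",265,180,7,800,560)
```

```text
(no output)
```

View pics/s2.png

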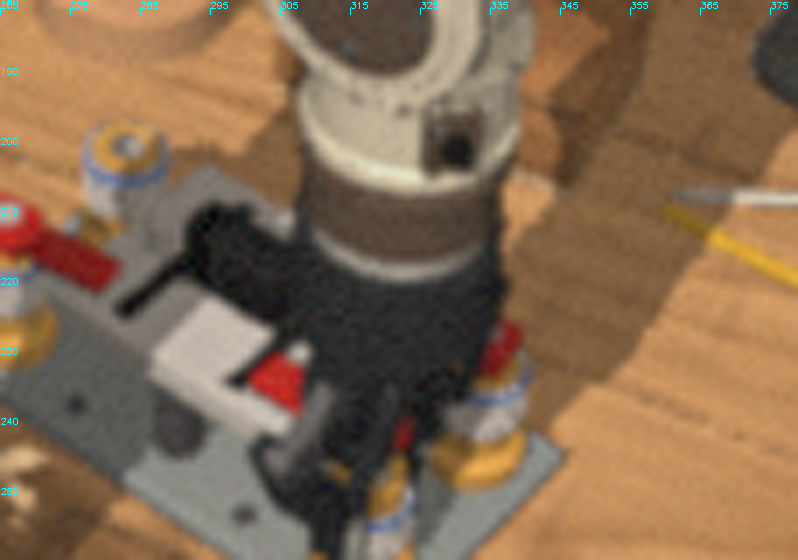

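Emit:
{"method": "jog_arm", "body": {
  "motion": [
    {"x": 0, "y": 0, "z": 0, "spin": 0, "fingers": -0.2},
    {"x": 0, "y": 0, "z": 0, "spin": 0, "fingers": -0.2},
    {"x": 0, "y": 0, "z": 0, "spin": 0, "fingers": -0.2},
    {"x": 0, "y": 0, "z": -15, "spin": 0, "fingers": -0.2},
    {"x": 0, "y": 0, "z": -36, "spin": 0, "fingers": -0.2},
    {"x": 0, "y": 0, "z": -36, "spin": 0, "fingers": -0.2},
    {"x": 0, "y": 0, "z": -36, "spin": 0, "fingers": -0.2}
  ]
}}

```text
clock: 4.82
eef_pos: [0.4513, -0.076, 0.067]
tool_rot: [0.774, 0.633, -0.0, -0.0]
ft_force: [-0.3, -0.0, -0.3]
grip_width: 0.0515
grasp_force: 0.0
```

Emit:
{"method": "jog_arm", "body": {
  "motion": [
    {"x": 0, "y": 0, "z": 0, "spin": 0, "fingers": 1},
    {"x": 0, "y": 0, "z": 0, "spin": 0, "fingers": 1},
    {"x": 0, "y": 0, "z": 0, "spin": 0, "fingers": 1},
    {"x": 0, "y": 0, "z": 0, "spin": 0, "fingers": 1},
    {"x": 0, "y": 0, "z": 0, "spin": 0, "fingers": 1},
    {"x": 0, "y": 0, "z": 0, "spin": 0, "fingers": 1},
    {"x": 0, "y": 0, "z": -4, "spin": 0, "fingers": 1},
    {"x": 0, "y": 0, "z": -4, "spin": 0, "fingers": 1}
  ]
}}

```text
clock: 5.82
eef_pos: [0.4514, -0.0759, 0.0723]
tool_rot: [0.774, 0.633, -0.0, -0.0]
ft_force: [1.0, 0.8, -0.7]
grip_width: 0.023
grasp_force: 60.3
```

The stud is free: the lift force is about 0 N. I'll regrip 10 mm higher so the tips stay above the cup rim when it is seated.

Emit:
{"method": "jog_arm", "body": {
  "motion": [
    {"x": 0, "y": 0, "z": 4, "spin": 0, "fingers": 1},
    {"x": 0, "y": 0, "z": 4, "spin": 0, "fingers": 0.2},
    {"x": 0, "y": 0, "z": 4, "spin": 0, "fingers": 0.2},
    {"x": 0, "y": 0, "z": -6, "spin": 0, "fingers": 0.2},
    {"x": 0, "y": 0, "z": -6, "spin": 0, "fingers": 0.2},
    {"x": 0, "y": 0, "z": -6, "spin": 0, "fingers": 1},
    {"x": 0, "y": 0, "z": -6, "spin": 0, "fingers": 1},
    {"x": 0, "y": 0, "z": -6, "spin": 0, "fingers": 1}
  ]
}}

```text
clock: 6.82
eef_pos: [0.4521, -0.0761, 0.078]
tool_rot: [0.774, 0.633, 0.0, 0.0]
ft_force: [0.8, -0.8, 2.4]
grip_width: 0.0227
grasp_force: 59.8
```

Emit:
{"method": "jog_arm", "body": {
  "motion": [
    {"x": 0, "y": 0, "z": 0, "spin": 0, "fingers": 1},
    {"x": 0, "y": 0, "z": 0, "spin": 0, "fingers": 1},
    {"x": 0, "y": 0, "z": -20, "spin": 0, "fingers": 1},
    {"x": 0, "y": 0, "z": -45, "spin": 0, "fingers": 1},
    {"x": 0, "y": 0, "z": -75, "spin": 0, "fingers": 1},
    {"x": 0, "y": 0, "z": -90, "spin": 0, "fingers": 1},
    {"x": 0, "y": 0, "z": -90, "spin": 0, "fingers": 1}
  ]
}}

```text
clock: 7.7
eef_pos: [0.4518, -0.076, 0.1681]
tool_rot: [0.774, 0.633, 0.0, 0.0]
ft_force: [0.2, -0.4, -0.8]
grip_width: 0.0223
grasp_force: 60.1
```

Run:
```python
from h import *
for x,y in((.5599,-.3268),(.498,-.327),(.4368,-.3272),(.3757,-.3274)): goto(x,y,.167,.2)
c=shot("top","t3"); crop(c,"t3",290,120,2.9,780,580)
```

```text
row [-224.4, 155.7, 1.2] spin -11.6 tilt 0.04 grip 0.0223 j6 1.6
row [-236.9, 95.0, 1.1] spin -11.6 tilt 0.04 grip 0.0223 j6 1.6
row [-249.2, 35.1, 1.1] spin -11.6 tilt 0.04 grip 0.0223 j6 1.6
row [-261.5, -24.8, 1.0] spin -11.6 tilt 0.04 grip 0.0223 j6 1.6
```

View pics/t3.png

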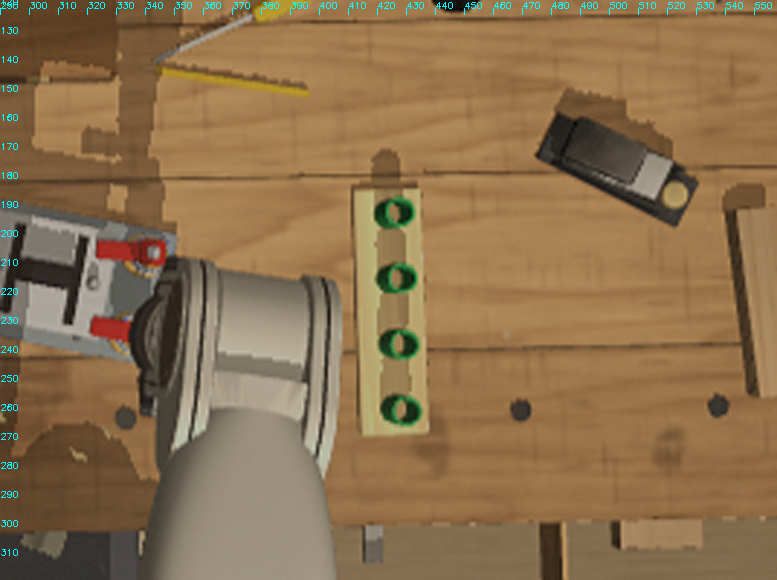

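The holder hasn't moved: cup rims still at native (426,193), (427,216), (428,239) and (429,261). Carrying the stud to the third cup at x = 0.437.

Emit:
{"method": "jog_arm", "body": {
  "motion": [
    {"x": -40, "y": 6, "z": 0, "spin": -2, "fingers": 1},
    {"x": -100, "y": 14, "z": 0, "spin": -4, "fingers": 1},
    {"x": -150, "y": 22, "z": 0, "spin": -8, "fingers": 1},
    {"x": -200, "y": 29, "z": 0, "spin": -11.6, "fingers": 1},
    {"x": -249, "y": 35, "z": 0, "spin": -11.6, "fingers": 1},
    {"x": -249, "y": 35, "z": 0, "spin": -11.6, "fingers": 1},
    {"x": -249, "y": 35, "z": 0, "spin": -11.6, "fingers": 1},
    {"x": -249, "y": 35, "z": 0, "spin": -11.6, "fingers": 1}
  ]
}}

```text
clock: 8.75
eef_pos: [0.4364, -0.3255, 0.167]
tool_rot: [0.706, 0.709, -0.0, -0.001]
ft_force: [-1.0, 0.4, -1.1]
grip_width: 0.0222
grasp_force: 60.1
```

Run:
```python
from h import *
goto(.4368,-.3272,.058,.2)
c=shot("wrist","w4"); crop(c,"w4",0,0,1.4,784,588)
```

```text
row [-1.8, 0.6, 109.0] spin 0.0 tilt 0.11 grip 0.0222 j6 0.93
```

View pics/w4.png

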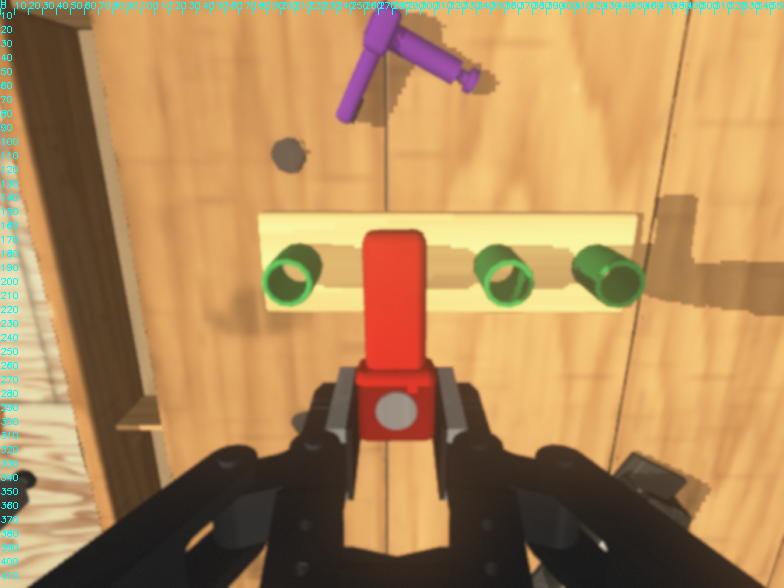

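The stud is held straight with its arm across the row. The visible rims are at (290,283), (507,283) and (614,284) in the crop. I'll check their world positions.

Run:
```python
from h import *
c=load("w4"); print(world(c,np.array([(290,283),(507,283),(614,285)])/1.4,.05).round(4).tolist())
print(world(c,np.array([(396,411)])/1.4,.167-.047+.066).round(4).tolist())
```

```text
[[0.377, -0.3267, 0.05], [0.4979, -0.3262, 0.05], [0.5577, -0.3271, 0.05]]
[[0.4361, -0.3219, 0.186]]
```

Emit:
{"method": "jog_arm", "body": {
  "motion": [
    {"x": -2.7, "y": 0.8, "z": 30, "spin": 0, "fingers": 1},
    {"x": -2.7, "y": 0.8, "z": 60, "spin": 0, "fingers": 1},
    {"x": -2.7, "y": 0.8, "z": 80, "spin": 0, "fingers": 1},
    {"x": -2.7, "y": 0.8, "z": 95, "spin": 0, "fingers": 1},
    {"x": -2.7, "y": 0.8, "z": 109, "spin": 0, "fingers": 1},
    {"x": -2.7, "y": 0.8, "z": 109, "spin": 0, "fingers": 1},
    {"x": -2.7, "y": 0.8, "z": 109, "spin": 0, "fingers": 1}
  ]
}}

```text
clock: 9.68
eef_pos: [0.4376, -0.3297, 0.0589]
tool_rot: [0.706, 0.708, 0.0, 0.0]
ft_force: [-0.5, -0.2, -0.5]
grip_width: 0.0225
grasp_force: 60.1
```

Emit:
{"method": "jog_arm", "body": {
  "motion": [
    {"x": 0, "y": 0, "z": 1, "spin": 0, "fingers": 1},
    {"x": 0, "y": 0, "z": 1, "spin": 0, "fingers": 0.1},
    {"x": 0, "y": 0, "z": 1, "spin": 0, "fingers": 0.1},
    {"x": 0, "y": 0, "z": 1, "spin": 0, "fingers": 0.1},
    {"x": 0, "y": 0, "z": -20, "spin": 0, "fingers": 0.1},
    {"x": 0, "y": 0, "z": -60, "spin": 0, "fingers": 0.1},
    {"x": 0, "y": 0, "z": -110, "spin": 0, "fingers": 0.1},
    {"x": 0, "y": 0, "z": -110, "spin": 0, "fingers": -0.2}
  ]
}}

```text
clock: 10.68
eef_pos: [0.44, -0.3316, 0.1735]
tool_rot: [0.706, 0.708, 0.001, 0.005]
ft_force: [-0.0, -0.3, -0.5]
grip_width: 0.0508
grasp_force: 0.0
```

Run:
```python
from h import *
goto(.5258,-.0919,.167,-3.6)
c=shot("wrist","w5"); crop(c,"w5",0,0,1.4,784,588)
```

```text
row [239.5, 86.4, 5.7] spin 3.8 tilt 0.56 grip 0.0508 j6 0.92
```

View pics/w5.png

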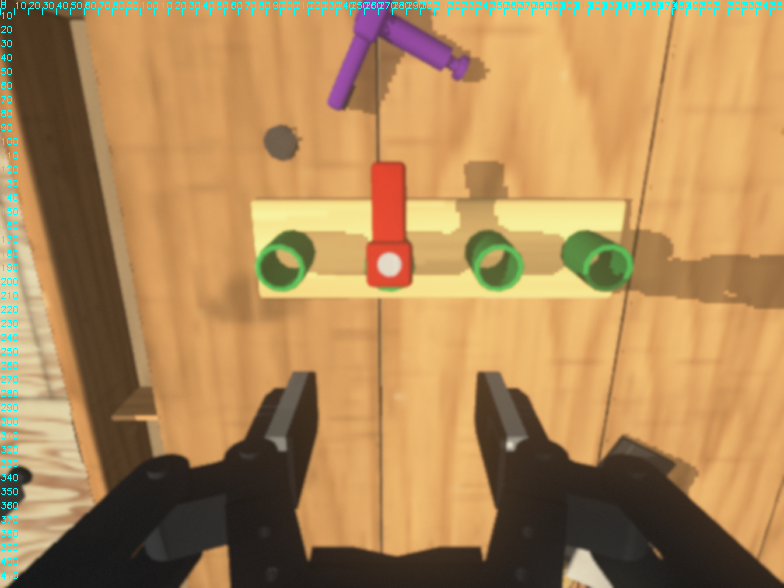

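The first stud stands upright in its cup, head at (389,264) in the crop. Now the right-back stud.

Emit:
{"method": "jog_arm", "body": {
  "motion": [
    {"x": 50, "y": 18, "z": 0, "spin": 1, "fingers": -0.2},
    {"x": 105, "y": 38, "z": 0, "spin": 2, "fingers": -0.2},
    {"x": 160, "y": 58, "z": 10, "spin": 3, "fingers": -0.2},
    {"x": 215, "y": 78, "z": 25, "spin": 3.8, "fingers": -0.2},
    {"x": 239.5, "y": 86.4, "z": 40, "spin": 3.8, "fingers": -0.2},
    {"x": 239.5, "y": 86.4, "z": 40, "spin": 3.8, "fingers": -0.2},
    {"x": 239.5, "y": 86.4, "z": 40, "spin": 3.8, "fingers": -0.2},
    {"x": 239.5, "y": 86.4, "z": 40, "spin": 3.8, "fingers": -0.2}
  ]
}}

```text
clock: 11.72
eef_pos: [0.523, -0.0911, 0.1289]
tool_rot: [0.73, 0.684, 0.0, 0.0]
ft_force: [-0.1, -0.1, -0.0]
grip_width: 0.0514
grasp_force: 0.0
```

Run:
```python
from h import *
goto(.5255,-.0917,.041,-3.6)
c=shot("wrist","w6"); im=cv2.cvtColor(c["pixels"],cv2.COLOR_RGB2HSV)
m=cv2.inRange(im,(0,150,120),(6,255,255))|cv2.inRange(im,(174,150,120),(180,255,255)); n,l,st,ce=cv2.connectedComponentsWithStats(m)
print([(s.tolist(),k.round(0).tolist()) for s,k in zip(st[1:],ce[1:]) if s[4]>150])
```

```text
row [-0.4, 2.5, 87.9] spin -0.1 tilt 0.03 grip 0.0514 j6 1.46
[([269, 146, 40, 107, 3111], [289.0, 198.0])]
```

Emit:
{"method": "jog_arm", "body": {
  "motion": [
    {"x": -0.4, "y": 2.6, "z": 10, "spin": 0, "fingers": -0.2},
    {"x": -0.4, "y": 2.6, "z": 35, "spin": 0, "fingers": -0.2},
    {"x": -0.4, "y": 2.6, "z": 65, "spin": 0, "fingers": -0.2},
    {"x": -0.4, "y": 2.6, "z": 88, "spin": 0, "fingers": -0.2},
    {"x": -0.4, "y": 2.6, "z": 88, "spin": 0, "fingers": -0.2},
    {"x": -0.4, "y": 2.6, "z": 88, "spin": 0, "fingers": -0.2}
  ]
}}

```text
clock: 12.52
eef_pos: [0.5262, -0.0909, 0.0413]
tool_rot: [0.729, 0.684, 0.0, 0.0]
ft_force: [0.1, 0.4, 1.1]
grip_width: 0.0512
grasp_force: 0.0
```

Emit:
{"method": "jog_arm", "body": {
  "motion": [
    {"x": 0, "y": 0, "z": 0, "spin": 0, "fingers": 1},
    {"x": 0, "y": 0, "z": 0, "spin": 0, "fingers": 1},
    {"x": 0, "y": 0, "z": 0, "spin": 0, "fingers": 1},
    {"x": 0, "y": 0, "z": 0, "spin": 0, "fingers": 1},
    {"x": 0, "y": 0, "z": 3, "spin": 0, "fingers": 1},
    {"x": 0, "y": 0, "z": 6, "spin": 0, "fingers": 1},
    {"x": 0, "y": 0, "z": 9, "spin": 0, "fingers": 1},
    {"x": 0, "y": 0, "z": 9, "spin": 0, "fingers": 1}
  ]
}}

```text
clock: 13.52
eef_pos: [0.5266, -0.0909, 0.0333]
tool_rot: [0.729, 0.684, 0.001, 0.001]
ft_force: [-1.5, 0.1, 11.9]
grip_width: 0.0343
grasp_force: 60.2
```

Emit:
{"method": "jog_arm", "body": {
  "motion": [
    {"x": 0, "y": 0, "z": 0, "spin": 0, "fingers": 1},
    {"x": 0, "y": 0, "z": 0, "spin": 0, "fingers": 1}
  ]
}}

```text
clock: 13.78
eef_pos: [0.5266, -0.0909, 0.0333]
tool_rot: [0.729, 0.684, 0.001, 0.001]
ft_force: [-2.5, -0.6, 11.2]
grip_width: 0.034
grasp_force: 60.2
```

Emit:
{"method": "jog_arm", "body": {
  "motion": [
    {"x": 0, "y": 0, "z": 0, "spin": 0, "fingers": -0.2},
    {"x": 0, "y": 0, "z": 0, "spin": 0, "fingers": -0.2},
    {"x": 0, "y": 0, "z": 0, "spin": 0, "fingers": -0.2},
    {"x": 0, "y": 0, "z": -20, "spin": 0, "fingers": -0.2},
    {"x": 0, "y": 0, "z": -45, "spin": 0, "fingers": -0.2},
    {"x": 0, "y": 0, "z": -45, "spin": 0, "fingers": -0.2},
    {"x": 0, "y": 0, "z": -45, "spin": 0, "fingers": -0.2}
  ]
}}

```text
clock: 14.65
eef_pos: [0.5252, -0.0904, 0.0759]
tool_rot: [0.729, 0.684, -0.0, -0.0]
ft_force: [-0.6, -0.2, -0.7]
grip_width: 0.0512
grasp_force: 0.0
```

Emit:
{"method": "jog_arm", "body": {
  "motion": [
    {"x": 0, "y": 0, "z": 0, "spin": 0, "fingers": 1},
    {"x": 0, "y": 0, "z": 0, "spin": 0, "fingers": 1},
    {"x": 0, "y": 0, "z": 0, "spin": 0, "fingers": 1},
    {"x": 0, "y": 0, "z": 0, "spin": 0, "fingers": 1},
    {"x": 0, "y": 0, "z": 0, "spin": 0, "fingers": 1},
    {"x": 0, "y": 0, "z": 0, "spin": 0, "fingers": 1},
    {"x": 0, "y": 0, "z": -4, "spin": 0, "fingers": 1},
    {"x": 0, "y": 0, "z": -4, "spin": 0, "fingers": 1}
  ]
}}

```text
clock: 15.65
eef_pos: [0.5259, -0.0905, 0.0812]
tool_rot: [0.729, 0.684, 0.0, 0.0]
ft_force: [0.2, 0.7, -1.6]
grip_width: 0.0227
grasp_force: 60.0
```

Emit:
{"method": "jog_arm", "body": {
  "motion": [
    {"x": 0, "y": 0, "z": -20, "spin": 0, "fingers": 1},
    {"x": 0, "y": 0, "z": -45, "spin": 0, "fingers": 1},
    {"x": 0, "y": 0, "z": -70, "spin": 0, "fingers": 1},
    {"x": 0, "y": 0, "z": -90, "spin": 0, "fingers": 1},
    {"x": 0, "y": 0, "z": -90, "spin": 0, "fingers": 1},
    {"x": 0, "y": 0, "z": -90, "spin": 0, "fingers": 1}
  ]
}}

```text
clock: 16.4
eef_pos: [0.5252, -0.0904, 0.1699]
tool_rot: [0.729, 0.684, -0.0, -0.0]
ft_force: [-0.6, -0.6, -1.1]
grip_width: 0.0227
grasp_force: 60.1
```

```bash
cat >> h.py <<'E'
def blobs(c,lo,hi,amin):
    m=cv2.inRange(cv2.cvtColor(c["pixels"],cv2.COLOR_RGB2HSV),lo,hi); n,l,st,ce=cv2.connectedComponentsWithStats(m)
    return [(s.tolist(),k.round(1).tolist()) for s,k in zip(st[1:],ce[1:]) if s[4]>amin]
G=((45,100,40),(80,255,255))
E
python3 - <<'E'
from h import *
for c in(load("top0"),load("t3"),shot("top","t7")): print(*blobs(c,*G,25),sep="\n"); print()
goto(.498,-.3285,.167,.2)
E
```

```text
([419, 188, 14, 11, 91], [425.9, 193.2])
([420, 211, 14, 10, 90], [426.6, 215.7])
([421, 234, 14, 10, 91], [427.3, 238.4])
([422, 257, 14, 10, 88], [428.3, 261.3])

([419, 188, 14, 11, 89], [425.8, 193.2])
([420, 211, 14, 10, 90], [426.7, 215.7])
([421, 234, 14, 10, 90], [427.4, 238.5])
([422, 257, 14, 10, 88], [428.3, 261.3])

([419, 188, 14, 11, 89], [425.9, 193.2])
([420, 211, 14, 10, 90], [426.6, 215.7])
([422, 257, 14, 10, 88], [428.3, 261.3])

row [-239.4, -11.8, 2.5] spin -3.8 tilt 0.11 grip 0.0226 j6 1.46
```

Emit:
{"method": "jog_arm", "body": {
  "motion": [
    {"x": -40, "y": -2, "z": 0, "spin": -1, "fingers": 1},
    {"x": -90, "y": -4, "z": 0, "spin": -2, "fingers": 1},
    {"x": -140, "y": -7, "z": 0, "spin": -3, "fingers": 1},
    {"x": -190, "y": -9, "z": 0, "spin": -3.8, "fingers": 1},
    {"x": -238, "y": -11.8, "z": 0, "spin": -3.8, "fingers": 1},
    {"x": -238, "y": -11.8, "z": 0, "spin": -3.8, "fingers": 1},
    {"x": -238, "y": -11.8, "z": 0, "spin": -3.8, "fingers": 1},
    {"x": -238, "y": -11.8, "z": 0, "spin": -3.8, "fingers": 1}
  ]
}}

```text
clock: 17.45
eef_pos: [0.4988, -0.3259, 0.1702]
tool_rot: [0.706, 0.709, -0.0, -0.001]
ft_force: [-1.0, -0.0, -0.7]
grip_width: 0.023
grasp_force: 60.0
```

Run:
```python
from h import *
goto(.498,-.327,.058,.2)
c=shot("wrist","w8"); m=cv2.inRange(cv2.cvtColor(c["pixels"],cv2.COLOR_RGB2HSV),*G); 
print(blobs(c,*G,200)); print("first stud & held", [b for b in blobs(c,(0,150,110),(6,255,255),200)])
```

```text
row [-1.2, -0.7, 112.2] spin 0.0 tilt 0.08 grip 0.023 j6 0.99
[([339, 176, 41, 41, 761], [358.1, 195.8]), ([109, 181, 37, 36, 519], [127.1, 198.7])]
first stud & held [([181, 126, 32, 87, 1919], [196.6, 168.4]), ([254, 170, 58, 151, 6341], [283.7, 244.4])]
```

Emit:
{"method": "jog_arm", "body": {
  "motion": [
    {"x": -1.5, "y": -0.7, "z": 30, "spin": 0, "fingers": 1},
    {"x": -1.5, "y": -0.7, "z": 60, "spin": 0, "fingers": 1},
    {"x": -1.5, "y": -0.7, "z": 82, "spin": 0, "fingers": 1},
    {"x": -1.5, "y": -0.7, "z": 98, "spin": 0, "fingers": 1},
    {"x": -1.5, "y": -0.7, "z": 112, "spin": 0, "fingers": 1},
    {"x": -1.5, "y": -0.7, "z": 112, "spin": 0, "fingers": 1},
    {"x": -1.5, "y": -0.7, "z": 112, "spin": 0, "fingers": 1}
  ]
}}

```text
clock: 18.38
eef_pos: [0.4987, -0.3291, 0.0595]
tool_rot: [0.706, 0.708, 0.0, 0.001]
ft_force: [-0.1, -0.0, -1.0]
grip_width: 0.0226
grasp_force: 60.0
```

Emit:
{"method": "jog_arm", "body": {
  "motion": [
    {"x": 0, "y": 0, "z": 0.5, "spin": 0, "fingers": 1},
    {"x": 0, "y": 0, "z": 0.5, "spin": 0, "fingers": 0.1},
    {"x": 0, "y": 0, "z": 0.5, "spin": 0, "fingers": 0.1},
    {"x": 0, "y": 0, "z": 0.5, "spin": 0, "fingers": 0.1},
    {"x": 0, "y": 0, "z": -20, "spin": 0, "fingers": 0.1},
    {"x": 0, "y": 0, "z": -60, "spin": 0, "fingers": 0.1},
    {"x": 0, "y": 0, "z": -110, "spin": 0, "fingers": 0.1},
    {"x": 0, "y": 0, "z": -110, "spin": 0, "fingers": -0.2}
  ]
}}

```text
clock: 19.38
eef_pos: [0.5008, -0.3306, 0.1741]
tool_rot: [0.706, 0.708, 0.001, 0.005]
ft_force: [-0.1, -0.0, 0.7]
grip_width: 0.0513
grasp_force: 0.0
```

Emit:
{"method": "jog_arm", "body": {
  "motion": [
    {"x": 0, "y": 0, "z": 0, "spin": 0, "fingers": -0.2},
    {"x": 0, "y": 0, "z": 0, "spin": 0, "fingers": -0.2}
  ]
}}

```text
clock: 19.62
eef_pos: [0.4971, -0.3282, 0.167]
tool_rot: [0.706, 0.708, -0.0, -0.002]
ft_force: [0.3, -0.3, -0.8]
grip_width: 0.0511
grasp_force: 0.0
```

Run:
```python
from h import *
goto(.490,.1067,.17,-4.9)
c=shot("wrist","w9")
print(blobs(c,*G,200)); print([b for b in blobs(c,(0,150,110),(6,255,255),200)])
```

```text
row [434.9, -6.0, -2.2] spin 5.1 tilt 0.19 grip 0.0511 j6 0.98
[([345, 177, 39, 39, 700], [364.5, 196.5]), ([109, 180, 37, 36, 535], [127.4, 197.5])]
[([182, 123, 33, 89, 1983], [197.8, 166.5]), ([271, 123, 32, 90, 1983], [287.4, 166.4])]
```

Both studs look the same in the wrist view (seated alike). Now to left front.

Emit:
{"method": "jog_arm", "body": {
  "motion": [
    {"x": 55, "y": -1, "z": 0, "spin": 1, "fingers": -0.2},
    {"x": 115, "y": -2, "z": 0, "spin": 2, "fingers": -0.2},
    {"x": 175, "y": -2, "z": 0, "spin": 3, "fingers": -0.2},
    {"x": 235, "y": -3, "z": 0, "spin": 4, "fingers": -0.2},
    {"x": 295, "y": -4, "z": 0, "spin": 5, "fingers": -0.2},
    {"x": 355, "y": -5, "z": 0, "spin": 5, "fingers": -0.2},
    {"x": 410, "y": -6, "z": 0, "spin": 5, "fingers": -0.2},
    {"x": 435, "y": -6, "z": 0, "spin": 5, "fingers": -0.2}
  ]
}}

```text
clock: 20.68
eef_pos: [0.4899, 0.1089, 0.1677]
tool_rot: [0.735, 0.678, -0.001, -0.001]
ft_force: [-0.9, -0.9, 0.1]
grip_width: 0.0512
grasp_force: 0.0
```

Emit:
{"method": "jog_arm", "body": {
  "motion": [
    {"x": 0, "y": 0, "z": 0, "spin": 0, "fingers": -0.2},
    {"x": 0, "y": 0, "z": 20, "spin": 0, "fingers": -0.2},
    {"x": 0, "y": 0, "z": 38, "spin": 0, "fingers": -0.2},
    {"x": 0, "y": 0, "z": 38, "spin": 0, "fingers": -0.2},
    {"x": 0, "y": 0, "z": 38, "spin": 0, "fingers": -0.2}
  ]
}}

```text
clock: 21.3
eef_pos: [0.4911, 0.1054, 0.131]
tool_rot: [0.737, 0.676, -0.0, 0.0]
ft_force: [0.3, 0.4, -0.6]
grip_width: 0.0514
grasp_force: 0.0
```

Run:
```python
from h import *
goto(.490,.1067,.041,-4.9)
c=shot("wrist","w10")
print([b for b in blobs(c,(0,150,80),(6,255,255),200)])
```

```text
row [1.2, -1.2, 90.0] spin -0.0 tilt 0.01 grip 0.0514 j6 1.87
[([264, 210, 39, 94, 2491], [282.8, 254.5])]
```

Emit:
{"method": "jog_arm", "body": {
  "motion": [
    {"x": 1.2, "y": -0.8, "z": 10, "spin": 0, "fingers": -0.2},
    {"x": 1.2, "y": -0.8, "z": 35, "spin": 0, "fingers": -0.2},
    {"x": 1.2, "y": -0.8, "z": 65, "spin": 0, "fingers": -0.2},
    {"x": 1.2, "y": -0.8, "z": 90, "spin": 0, "fingers": -0.2},
    {"x": 1.2, "y": -0.8, "z": 90, "spin": 0, "fingers": -0.2},
    {"x": 1.2, "y": -0.8, "z": 90, "spin": 0, "fingers": -0.2}
  ]
}}

```text
clock: 22.1
eef_pos: [0.4908, 0.1076, 0.0414]
tool_rot: [0.736, 0.677, 0.0, 0.0]
ft_force: [0.3, -0.4, 1.0]
grip_width: 0.0509
grasp_force: 0.0
```

Emit:
{"method": "jog_arm", "body": {
  "motion": [
    {"x": 0, "y": 0, "z": 0, "spin": 0, "fingers": 1},
    {"x": 0, "y": 0, "z": 0, "spin": 0, "fingers": 1},
    {"x": 0, "y": 0, "z": 0, "spin": 0, "fingers": 1},
    {"x": 0, "y": 0, "z": 0, "spin": 0, "fingers": 1},
    {"x": 0, "y": 0, "z": 3, "spin": 0, "fingers": 1},
    {"x": 0, "y": 0, "z": 6, "spin": 0, "fingers": 1},
    {"x": 0, "y": 0, "z": 9, "spin": 0, "fingers": 1},
    {"x": 0, "y": 0, "z": 9, "spin": 0, "fingers": 1}
  ]
}}

```text
clock: 23.1
eef_pos: [0.4916, 0.1077, 0.0333]
tool_rot: [0.736, 0.677, 0.001, 0.001]
ft_force: [0.3, -0.4, 11.1]
grip_width: 0.0341
grasp_force: 60.1
```

Emit:
{"method": "jog_arm", "body": {
  "motion": [
    {"x": 0, "y": 0, "z": 0, "spin": 0, "fingers": 1},
    {"x": 0, "y": 0, "z": 0, "spin": 0, "fingers": 1}
  ]
}}

```text
clock: 23.35
eef_pos: [0.4917, 0.1077, 0.0334]
tool_rot: [0.736, 0.677, 0.001, 0.001]
ft_force: [0.0, -0.8, 11.6]
grip_width: 0.0338
grasp_force: 60.1
```

Emit:
{"method": "jog_arm", "body": {
  "motion": [
    {"x": 0, "y": 0, "z": 0, "spin": 0, "fingers": -0.2},
    {"x": 0, "y": 0, "z": 0, "spin": 0, "fingers": -0.2},
    {"x": 0, "y": 0, "z": 0, "spin": 0, "fingers": -0.2},
    {"x": 0, "y": 0, "z": -20, "spin": 0, "fingers": -0.2},
    {"x": 0, "y": 0, "z": -45, "spin": 0, "fingers": -0.2},
    {"x": 0, "y": 0, "z": -45, "spin": 0, "fingers": -0.2},
    {"x": 0, "y": 0, "z": -45, "spin": 0, "fingers": -0.2}
  ]
}}

```text
clock: 24.22
eef_pos: [0.4896, 0.1073, 0.0759]
tool_rot: [0.736, 0.677, -0.001, -0.0]
ft_force: [0.3, 0.2, -0.4]
grip_width: 0.051
grasp_force: 0.0
```

Emit:
{"method": "jog_arm", "body": {
  "motion": [
    {"x": 0, "y": 0, "z": 0, "spin": 0, "fingers": 1},
    {"x": 0, "y": 0, "z": 0, "spin": 0, "fingers": 1},
    {"x": 0, "y": 0, "z": 0, "spin": 0, "fingers": 1},
    {"x": 0, "y": 0, "z": 0, "spin": 0, "fingers": 1},
    {"x": 0, "y": 0, "z": 0, "spin": 0, "fingers": 1},
    {"x": 0, "y": 0, "z": 0, "spin": 0, "fingers": 1},
    {"x": 0, "y": 0, "z": -4, "spin": 0, "fingers": 1},
    {"x": 0, "y": 0, "z": -4, "spin": 0, "fingers": 1}
  ]
}}

```text
clock: 25.22
eef_pos: [0.4903, 0.1074, 0.0811]
tool_rot: [0.736, 0.677, 0.0, 0.0]
ft_force: [0.6, -1.2, -0.7]
grip_width: 0.0227
grasp_force: 60.9
```

Free as well. Lifting it out.

Emit:
{"method": "jog_arm", "body": {
  "motion": [
    {"x": 0, "y": 0, "z": -20, "spin": 0, "fingers": 1},
    {"x": 0, "y": 0, "z": -45, "spin": 0, "fingers": 1},
    {"x": 0, "y": 0, "z": -70, "spin": 0, "fingers": 1},
    {"x": 0, "y": 0, "z": -95, "spin": 0, "fingers": 1},
    {"x": 0, "y": 0, "z": -105, "spin": 0, "fingers": 1},
    {"x": 0, "y": 0, "z": -105, "spin": 0, "fingers": 1},
    {"x": 0, "y": 0, "z": -105, "spin": 0, "fingers": 1}
  ]
}}

```text
clock: 26.1
eef_pos: [0.4895, 0.1073, 0.1846]
tool_rot: [0.736, 0.677, -0.001, -0.001]
ft_force: [-0.0, 0.6, -1.5]
grip_width: 0.0226
grasp_force: 60.9
```

Run:
```python
from h import *
c=shot("top","t11"); print(*blobs(c,*G,25),sep="\n")
print(*blobs(c,(0,150,110),(6,255,255),40),sep="\n")
goto(.5577,-.327,.185,.2); goto(.377,-.327,.185,.2)
```

```text
([419, 188, 14, 11, 81], [426.0, 193.1])
([422, 257, 14, 10, 83], [428.2, 261.3])
([240, 80, 11, 12, 95], [244.7, 85.7])
([408, 211, 25, 9, 146], [419.6, 215.4])
([409, 235, 24, 8, 132], [420.4, 238.7])
row [-427.0, 104.7, -0.5] spin -5.0 tilt 0.13 grip 0.0231 j6 1.87
row [-442.3, -75.4, -0.0] spin -5.0 tilt 0.13 grip 0.0231 j6 1.87
```

Emit:
{"method": "jog_arm", "body": {
  "motion": [
    {"x": -40, "y": -7, "z": 0, "spin": -1, "fingers": 1},
    {"x": -100, "y": -17, "z": 0, "spin": -2, "fingers": 1},
    {"x": -160, "y": -27, "z": 0, "spin": -3, "fingers": 1},
    {"x": -220, "y": -37, "z": 0, "spin": -4, "fingers": 1},
    {"x": -280, "y": -48, "z": 0, "spin": -5, "fingers": 1},
    {"x": -340, "y": -58, "z": 0, "spin": -5, "fingers": 1},
    {"x": -400, "y": -68, "z": 0, "spin": -5, "fingers": 1},
    {"x": -442, "y": -75.4, "z": 0, "spin": -5, "fingers": 1}
  ]
}}

```text
clock: 27.15
eef_pos: [0.3764, -0.3287, 0.1847]
tool_rot: [0.707, 0.707, -0.0, -0.001]
ft_force: [0.6, -0.3, -1.6]
grip_width: 0.023
grasp_force: 60.9
```

Emit:
{"method": "jog_arm", "body": {
  "motion": [
    {"x": 0, "y": 0, "z": 0, "spin": 0, "fingers": 1},
    {"x": 0, "y": 0, "z": 10, "spin": 0, "fingers": 1},
    {"x": 0, "y": 0, "z": 15, "spin": 0, "fingers": 1},
    {"x": 0, "y": 0, "z": 15, "spin": 0, "fingers": 1},
    {"x": 0, "y": 0, "z": 15, "spin": 0, "fingers": 1}
  ]
}}

```text
clock: 27.78
eef_pos: [0.3782, -0.3259, 0.1708]
tool_rot: [0.706, 0.709, 0.0, 0.0]
ft_force: [0.1, -0.1, -1.3]
grip_width: 0.0224
grasp_force: 60.9
```

Run:
```python
from h import *
goto(.377,-.327,.058,.2)
c=shot("wrist","w12")
print(blobs(c,*G,200)); print([b for b in blobs(c,(0,150,110),(6,255,255),200)])
```

```text
row [-1.0, -1.2, 112.8] spin 0.0 tilt 0.0 grip 0.0224 j6 0.86
[([262, 177, 35, 40, 481], [278.5, 197.7]), ([335, 178, 13, 36, 236], [340.6, 192.2]), ([415, 179, 16, 36, 244], [421.6, 191.5]), ([489, 178, 43, 39, 685], [508.6, 193.8])]
[([348, 126, 33, 85, 1821], [364.1, 164.6]), ([431, 126, 38, 88, 2120], [451.8, 168.5]), ([254, 264, 58, 126, 5030], [282.6, 322.8])]
```

Run:
```python
from h import *
c=load("w12"); print(world(c,[(279.5,199),(511,198)],.05).round(4).tolist(), c["pixels"].shape)
o=readout.get_obs()["eef_pos"]; print(o.round(4), proj(c,[[o[0],o[1],.05],[o[0],o[1],.19]]).round(1).tolist(), proj(c,[[.377,-.327,.05],[.3757,-.327,.05]]).round(1).tolist())
```

```text
[[0.3754, -0.3256, 0.05], [0.5581, -0.3242, 0.05]] (420, 560, 3)
[ 0.3782 -0.3262  0.171 ] [[283.0, 199.7], [283.6, 301.9]] [[281.5, 200.7], [279.8, 200.7]]
```

Emit:
{"method": "jog_arm", "body": {
  "motion": [
    {"x": 0, "y": -2.3, "z": 30, "spin": 0, "fingers": 1},
    {"x": 0, "y": -2.3, "z": 60, "spin": 0, "fingers": 1},
    {"x": 0, "y": -2.3, "z": 82, "spin": 0, "fingers": 1},
    {"x": 0, "y": -2.3, "z": 98, "spin": 0, "fingers": 1},
    {"x": 0, "y": -2.3, "z": 112, "spin": 0, "fingers": 1},
    {"x": 0, "y": -2.3, "z": 112, "spin": 0, "fingers": 1},
    {"x": 0, "y": -2.3, "z": 112, "spin": 0, "fingers": 1}
  ]
}}

```text
clock: 28.7
eef_pos: [0.376, -0.327, 0.0593]
tool_rot: [0.706, 0.708, 0.0, 0.001]
ft_force: [-0.4, -0.5, -0.7]
grip_width: 0.0228
grasp_force: 60.9
```

Emit:
{"method": "jog_arm", "body": {
  "motion": [
    {"x": 0, "y": 0, "z": 0.5, "spin": 0, "fingers": 1},
    {"x": 0, "y": 0, "z": 0.5, "spin": 0, "fingers": 0.1},
    {"x": 0, "y": 0, "z": 0.5, "spin": 0, "fingers": 0.1},
    {"x": 0, "y": 0, "z": 0.5, "spin": 0, "fingers": 0.1},
    {"x": 0, "y": 0, "z": -20, "spin": 0, "fingers": 0.1},
    {"x": 0, "y": 0, "z": -60, "spin": 0, "fingers": 0.1},
    {"x": 0, "y": 0, "z": -110, "spin": 0, "fingers": 0.1},
    {"x": 0, "y": 0, "z": -110, "spin": 0, "fingers": -0.2}
  ]
}}

```text
clock: 29.7
eef_pos: [0.3779, -0.3288, 0.1732]
tool_rot: [0.706, 0.708, 0.0, 0.005]
ft_force: [0.1, 0.2, -0.0]
grip_width: 0.051
grasp_force: 0.0
```

Emit:
{"method": "jog_arm", "body": {
  "motion": [
    {"x": 0, "y": 0, "z": 0, "spin": 0, "fingers": -0.2},
    {"x": 0, "y": 0, "z": 0, "spin": 0, "fingers": -0.2},
    {"x": 0, "y": 0, "z": 0, "spin": 0, "fingers": -0.2}
  ]
}}

```text
clock: 30.08
eef_pos: [0.3749, -0.3261, 0.1675]
tool_rot: [0.706, 0.708, -0.0, -0.001]
ft_force: [-0.2, 0.4, 0.3]
grip_width: 0.0514
grasp_force: 0.0
```

Run:
```python
from h import *
c=shot("wrist","w13"); print(blobs(c,(0,150,110),(6,255,255),200))
goto(.5083,.0075,.17,-12)
t=load("t11"); H=[]
print(proj(t,[[.5083,.0075,.105]]).round(1).tolist())
# board+plate in one picture: top jig crop (plate now unhidden) and scene board
s=shot("scene","s13"); out=np.zeros((600,800,3),np.uint8)
out[:400,:400]=cv2.resize(s["pixels"][150:250,135:235,::-1],None,fx=4,fy=4,interpolation=cv2.INTER_CUBIC)
t=shot("top","t13"); out[:400,410:800]=cv2.resize(t["pixels"][178:258,262:340,::-1],None,fx=5,fy=5,interpolation=cv2.INTER_CUBIC)
out[405:600,:300]=cv2.resize(c["pixels"][100:230,150:350,::-1],(300,195),interpolation=cv2.INTER_CUBIC)
cv2.imwrite("pics/c13.png",out)
```

```text
[([353, 127, 34, 88, 2050], [369.7, 169.9]), ([438, 127, 39, 89, 2266], [458.8, 170.4]), ([269, 209, 31, 68, 1440], [284.5, 241.7])]
row [333.3, 134.2, -2.1] spin 12.2 tilt 0.13 grip 0.0513 j6 0.85
[[306.1, 214.0]]
```

View pics/c13.png

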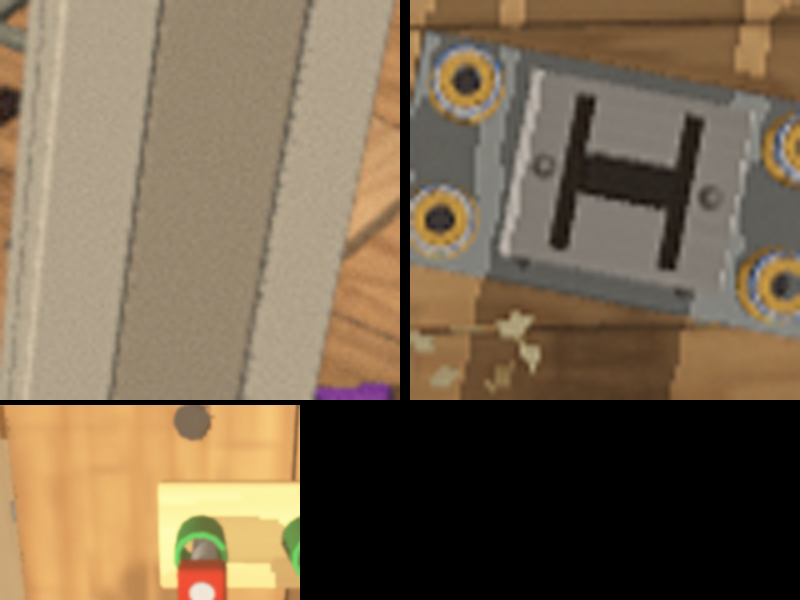

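The arm hides the board in the scene view. The plate shows clearly, with all four couplings empty. The third stud's head at native (283,225) sits off the cup, so I'll measure how much each stud leans.

Run:
```python
from h import *
a,b=load("w5"),load("w13")
print("1st",world(a,np.array([(389,264)])/1.4,.076).round(4).tolist(), "cup .4368,-.3267")
print("3rd",world(b,[(283.3,224.7)],.076).round(4).tolist(),"cup .3757,-.3265")
H={'y':0}
print("seated-upright proj", proj(b,[[.3757,-.3267,.076],[.3757,-.3267,.05],[.4368,-.3267,.076]]).round(1).tolist())
```

```text
1st [[0.437, -0.3168, 0.076]] cup .4368,-.3267
3rd [[0.3748, -0.3357, 0.076]] cup .3757,-.3265
seated-upright proj [[284.5, 212.9], [284.4, 201.8], [370.5, 213.1]]
```

The lean is symmetric, about 9.5 mm at head height. That is the cup's slack taken up by each arm's weight, so all three studs are standing and seated. Now the nest plate.

Emit:
{"method": "jog_arm", "body": {
  "motion": [
    {"x": 45, "y": 18, "z": 0, "spin": 2, "fingers": -0.2},
    {"x": 95, "y": 38, "z": 0, "spin": 4, "fingers": -0.2},
    {"x": 145, "y": 58, "z": 0, "spin": 6, "fingers": -0.2},
    {"x": 195, "y": 78, "z": 0, "spin": 9, "fingers": -0.2},
    {"x": 245, "y": 98, "z": 0, "spin": 12.2, "fingers": -0.2},
    {"x": 295, "y": 118, "z": 0, "spin": 12.2, "fingers": -0.2},
    {"x": 333, "y": 134, "z": 0, "spin": 12.2, "fingers": -0.2},
    {"x": 333, "y": 134, "z": 0, "spin": 12.2, "fingers": -0.2}
  ]
}}

```text
clock: 31.22
eef_pos: [0.5094, 0.0093, 0.1684]
tool_rot: [0.776, 0.631, 0.0, -0.0]
ft_force: [-0.4, 0.6, -0.5]
grip_width: 0.0509
grasp_force: 0.0
```

Emit:
{"method": "jog_arm", "body": {
  "motion": [
    {"x": 0, "y": 0, "z": 0, "spin": 0, "fingers": -0.2},
    {"x": 0, "y": 0, "z": 0, "spin": 0, "fingers": -0.2},
    {"x": 0, "y": 0, "z": 0, "spin": 0, "fingers": -0.2}
  ]
}}

```text
clock: 31.6
eef_pos: [0.5083, 0.0057, 0.1688]
tool_rot: [0.778, 0.628, -0.0, 0.0]
ft_force: [-0.4, -0.0, -0.7]
grip_width: 0.0514
grasp_force: 0.0
```

Run:
```python
from h import *
goto(.5083,.0075,.079,-12)
o=readout.get_obs()["eef_pos"]
c=shot("wrist","w14"); print("tcp line",proj(c,[[o[0],o[1],.105]]).round(1).tolist())
th=np.radians(-12); r=np.array([[np.cos(th),-np.sin(th)],[np.sin(th),np.cos(th)]])
L=[(.011,.025,.105),(.011,-.025,.105),(-.011,-.025,.105),(-.011,.025,.105)]
print("predicted block top",proj(c,[[*(r@p[:2]+[.5083,.0075]),p[2]] for p in map(np.array,L)]).round(0).tolist())
out=np.zeros((600,800,3),np.uint8); out[:480,:640]=cv2.resize(c["pixels"][:,:,::-1],(640,480)); 
g=cv2.cvtColor(c["pixels"],cv2.COLOR_RGB2GRAY); out[480:,:640]=0
s=shot("scene","s14"); sm=cv2.resize(s["pixels"][140:270,130:270,::-1],None,fx=3,fy=3,interpolation=cv2.INTER_CUBIC)
fin=np.zeros((600,800,3),np.uint8); fin[:300,:400]=cv2.resize(c["pixels"][:,:,::-1],(400,300),interpolation=cv2.INTER_AREA); fin[:390,405:800]=sm[:,:395]; fin[305:600,:400]=cv2.resize(c["pixels"][150:297,190:390,::-1],(400,294))[:295] if 0 else np.pad(cv2.resize(c["pixels"][150:297,190:390,::-1],(400,294)),((0,1),(0,0),(0,0)))
cv2.imwrite("pics/c14.png",fin)
```

```text
row [1.8, -0.4, 89.8] spin -0.1 tilt 0.01 grip 0.0514 j6 1.79
tcp line [[282.9, 226.2]]
predicted block top [[300.0, 185.0], [299.0, 259.0], [266.0, 259.0], [264.0, 186.0]]
```

View pics/c14.png

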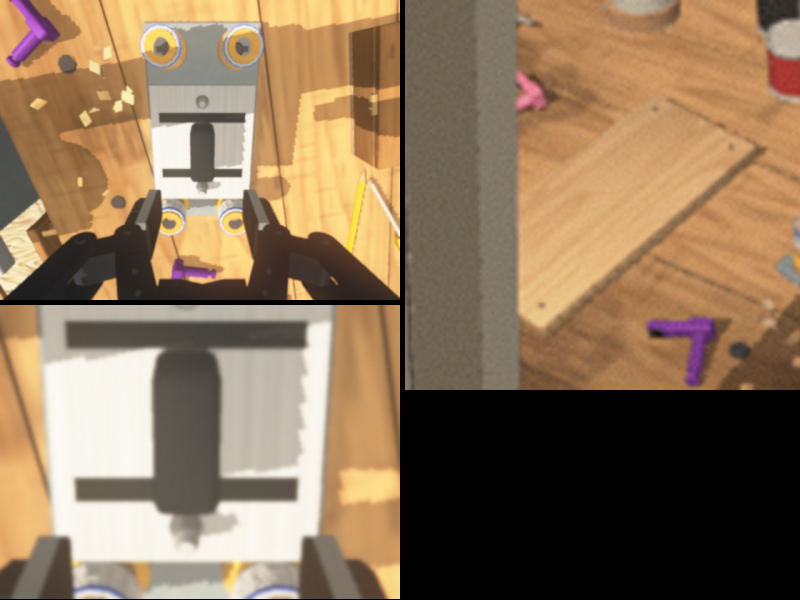

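The block spans columns 266–300, centred on the TCP line at 283. The board has been knocked: its back corners are now at native (217.7,173.3) and (249.3,189.3), its front corner at (175,250). Measuring it again.

Run:
```python
from h import *
s=load("s14"); b=world(s,[(130+(x-405)/3,140+y/3) for x,y in [(668,100),(763,148),(540,330)]],.02)
print(b.round(4).tolist(),np.linalg.norm(b[0]-b[1]),np.linalg.norm(b[1]-b[2]))
mid=(b[0]+b[2])/2; d=b[1]-b[2]; print("centre",mid.round(4),"long axis yaw",np.degrees(np.arctan2(d[1],d[0])))
o=load("scene0"); ob=world(o,[(140+(x-300)/4,160+y/4) for x,y in [(622,27),(750,95),(470,325)]],.02); print((b-ob).round(4).tolist())
```

```text
[[0.619, 0.3732, 0.02], [0.6023, 0.2367, 0.02], [0.2847, 0.2843, 0.02]] 0.1375500486313554 0.32118654749924236
centre [0.4519 0.3287 0.02  ] long axis yaw -8.521984801044065
[[-0.0339, -0.0119, 0.0], [-0.0285, -0.0054, 0.0], [-0.0359, -0.002, 0.0]]
```

Emit:
{"method": "jog_arm", "body": {
  "motion": [
    {"x": 1, "y": -0.3, "z": 25, "spin": 0, "fingers": -0.2},
    {"x": 1, "y": -0.3, "z": 50, "spin": 0, "fingers": -0.2},
    {"x": 1, "y": -0.3, "z": 75, "spin": 0, "fingers": -0.2},
    {"x": 1, "y": -0.3, "z": 90, "spin": 0, "fingers": -0.2},
    {"x": 1, "y": -0.3, "z": 90, "spin": 0, "fingers": -0.2},
    {"x": 1, "y": -0.3, "z": 90, "spin": 0, "fingers": -0.2}
  ]
}}

```text
clock: 32.45
eef_pos: [0.5092, 0.0077, 0.0796]
tool_rot: [0.777, 0.629, 0.001, 0.0]
ft_force: [0.2, -0.7, 0.3]
grip_width: 0.0511
grasp_force: 0.0
```

Emit:
{"method": "jog_arm", "body": {
  "motion": [
    {"x": 0, "y": 0, "z": 0, "spin": 0, "fingers": 1},
    {"x": 0, "y": 0, "z": 0, "spin": 0, "fingers": 1},
    {"x": 0, "y": 0, "z": 0, "spin": 0, "fingers": 1},
    {"x": 0, "y": 0, "z": 0, "spin": 0, "fingers": 1},
    {"x": 0, "y": 0, "z": 0, "spin": 0, "fingers": 1},
    {"x": 0, "y": 0, "z": 0, "spin": 0, "fingers": 1}
  ]
}}

```text
clock: 33.2
eef_pos: [0.5091, 0.0079, 0.0798]
tool_rot: [0.777, 0.629, 0.001, 0.001]
ft_force: [-1.2, -0.3, 6.3]
grip_width: 0.0208
grasp_force: 61.0
```

Emit:
{"method": "jog_arm", "body": {
  "motion": [
    {"x": 0, "y": 0, "z": -5, "spin": 0, "fingers": 1},
    {"x": 0, "y": 0, "z": -10, "spin": 0, "fingers": 1},
    {"x": 0, "y": 0, "z": -17, "spin": 0, "fingers": 1},
    {"x": 0, "y": 0, "z": -24, "spin": 0, "fingers": 1},
    {"x": 0, "y": 0, "z": -32, "spin": 0, "fingers": 1},
    {"x": 0, "y": 0, "z": -42, "spin": 0, "fingers": 1},
    {"x": 0, "y": 0, "z": -55, "spin": 0, "fingers": 1},
    {"x": 0, "y": 0, "z": -70, "spin": 0, "fingers": 1}
  ]
}}

```text
clock: 34.2
eef_pos: [0.5084, 0.0078, 0.1497]
tool_rot: [0.777, 0.629, -0.0, -0.0]
ft_force: [0.5, -0.1, -6.5]
grip_width: 0.0213
grasp_force: 59.5
```

Emit:
{"method": "jog_arm", "body": {
  "motion": [
    {"x": 0, "y": 0, "z": -15, "spin": 0, "fingers": 1},
    {"x": 0, "y": 0, "z": -30, "spin": 0, "fingers": 1},
    {"x": 0, "y": 0, "z": -30, "spin": 0, "fingers": 1},
    {"x": 0, "y": 0, "z": -30, "spin": 0, "fingers": 1}
  ]
}}

```text
clock: 34.7
eef_pos: [0.5082, 0.0078, 0.1784]
tool_rot: [0.777, 0.629, -0.0, -0.0]
ft_force: [0.3, 0.4, -5.9]
grip_width: 0.021
grasp_force: 59.7
```

Run:
```python
from h import *
goto(.452,.33,.18,-8)
t=shot("top","t15"); s=shot("scene","s15")
fin=np.zeros((600,800,3),np.uint8)
a=cv2.resize(t["pixels"][195:305,140:225,::-1],None,fx=4.6,fy=4.6,interpolation=cv2.INTER_CUBIC); fin[:a.shape[0],:a.shape[1]]=a
b=cv2.resize(s["pixels"][150:260,150:265,::-1],None,fx=3.4,fy=3.4,interpolation=cv2.INTER_CUBIC); fin[:b.shape[0],400:400+b.shape[1]]=b
cv2.imwrite("pics/c15.png",fin)
```

```text
row [303.4, -122.2, -1.6] spin -4.0 tilt 0.04 grip 0.021 j6 1.8
```

View pics/c15.png

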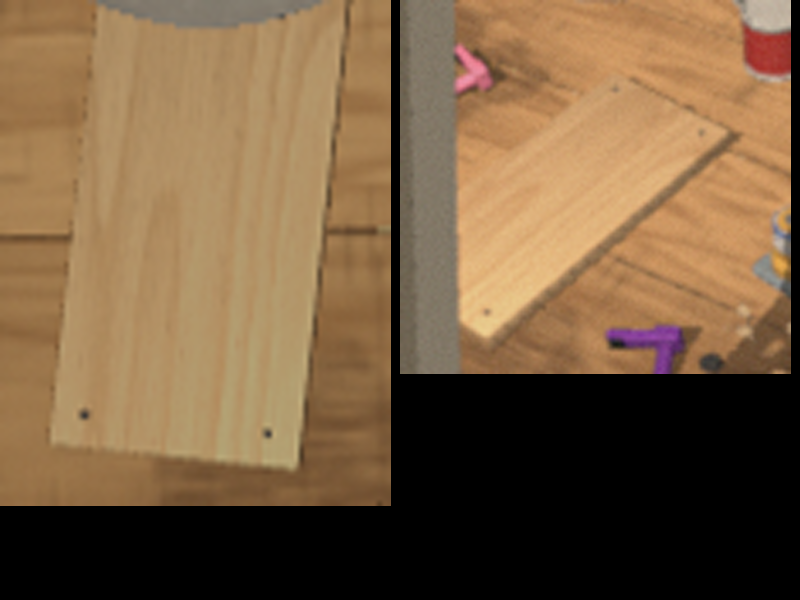

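The plate is off the pins, with a level tool and about 6 N on the wrist. The board's front corners are at crop (50,445) and (299,468) in the top view; in the scene view its back corners are at (622,75) and (740,133), and its front-right corner at (485,338).

Run:
```python
from h import *
t,s=load("t15"),load("s15")
f=world(t,[(140+x/4.6,195+y/4.6) for x,y in [(50,445),(299,468)]],.02)
b=world(s,[(150+(x-400)/3.4,150+y/3.4) for x,y in [(622,75),(738,133),(485,336)]],.02)
print("front L,R",f.round(4).tolist(),"back L,R,frontR",b.round(4).tolist())
pts=np.r_[b[:2],f[::-1]]; print(pts.mean(0).round(4)); 
for L,W in((.32,.149),): th,c,r=fit2([(L/2,W/2),(L/2,-W/2),(-L/2,-W/2),(-L/2,W/2)],pts); print(np.degrees(th),c.round(4),r.round(1).tolist())
goto(*c,.18,-8)
```

```text
front L,R [[0.3054, 0.4328, 0.02], [0.2889, 0.2843, 0.02]] back L,R,frontR [[0.6206, 0.3841, 0.02], [0.6034, 0.237, 0.02], [0.2881, 0.287, 0.02]]
[0.4546 0.3345 0.02  ]
-8.279978311340859 [0.4546 0.3345] [[-3.0, -1.1], [1.2, -0.8], [3.4, 0.4], [-1.6, 1.5]]
row [308.4, -120.3, -2.0] spin -4.0 tilt 0.1 grip 0.021 j6 1.8
```

Emit:
{"method": "jog_arm", "body": {
  "motion": [
    {"x": 25, "y": -10, "z": 0, "spin": 0, "fingers": 1},
    {"x": 65, "y": -25, "z": 0, "spin": -1, "fingers": 1},
    {"x": 110, "y": -43, "z": 0, "spin": -2, "fingers": 1},
    {"x": 155, "y": -60, "z": 0, "spin": -3, "fingers": 1},
    {"x": 200, "y": -78, "z": 0, "spin": -4, "fingers": 1},
    {"x": 245, "y": -96, "z": 0, "spin": -4, "fingers": 1},
    {"x": 285, "y": -111, "z": 0, "spin": -4, "fingers": 1},
    {"x": 308.4, "y": -120.3, "z": 0, "spin": -4, "fingers": 1}
  ]
}}

```text
clock: 35.8
eef_pos: [0.4542, 0.3365, 0.1776]
tool_rot: [0.754, 0.657, -0.001, -0.0]
ft_force: [-0.1, -0.6, -5.7]
grip_width: 0.021
grasp_force: 59.6
```

Emit:
{"method": "jog_arm", "body": {
  "motion": [
    {"x": 0, "y": 0, "z": 0, "spin": 0, "fingers": 1},
    {"x": 0, "y": 0, "z": 0, "spin": 0, "fingers": 1},
    {"x": 0, "y": 0, "z": 20, "spin": 0, "fingers": 1},
    {"x": 0, "y": 0, "z": 50, "spin": 0, "fingers": 1},
    {"x": 0, "y": 0, "z": 80, "spin": 0, "fingers": 1},
    {"x": 0, "y": 0, "z": 80, "spin": 0, "fingers": 1},
    {"x": 0, "y": 0, "z": 80, "spin": 0, "fingers": 1}
  ]
}}

```text
clock: 36.67
eef_pos: [0.4561, 0.3342, 0.0998]
tool_rot: [0.755, 0.655, 0.001, 0.0]
ft_force: [0.5, -0.4, -5.4]
grip_width: 0.0212
grasp_force: 59.8
```

Run:
```python
from h import *
goto(.4546,.3345,.045,-8)
```

```text
row [0.0, -1.6, 54.8] spin -0.1 tilt 0.08 grip 0.0212 j6 2.34
```

Emit:
{"method": "jog_arm", "body": {
  "motion": [
    {"x": 0, "y": -1, "z": 15, "spin": 0, "fingers": 1},
    {"x": 0, "y": -1, "z": 30, "spin": 0, "fingers": 1},
    {"x": 0, "y": -1, "z": 42, "spin": 0, "fingers": 1},
    {"x": 0, "y": -1, "z": 50, "spin": 0, "fingers": 1},
    {"x": 0, "y": -1, "z": 55, "spin": 0, "fingers": 1},
    {"x": 0, "y": -1, "z": 55, "spin": 0, "fingers": 1},
    {"x": 0, "y": -1, "z": 55, "spin": 0, "fingers": 1}
  ]
}}

```text
clock: 37.55
eef_pos: [0.4546, 0.3349, 0.0441]
tool_rot: [0.755, 0.656, 0.0, 0.0]
ft_force: [0.1, -0.2, -5.5]
grip_width: 0.021
grasp_force: 60.0
```

Emit:
{"method": "jog_arm", "body": {
  "motion": [
    {"x": 0, "y": 0, "z": 2, "spin": 0, "fingers": 1},
    {"x": 0, "y": 0, "z": 4, "spin": 0, "fingers": 1},
    {"x": 0, "y": 0, "z": 4, "spin": 0, "fingers": 1}
  ]
}}

```text
clock: 37.92
eef_pos: [0.4545, 0.3349, 0.0409]
tool_rot: [0.755, 0.656, 0.001, 0.0]
ft_force: [-1.8, -1.7, 3.4]
grip_width: 0.0212
grasp_force: 60.9
```

Contact: the force reversed to +3 N. Releasing and backing away.

Emit:
{"method": "jog_arm", "body": {
  "motion": [
    {"x": 0, "y": 0, "z": 0, "spin": 0, "fingers": -0.2},
    {"x": 0, "y": 0, "z": 0, "spin": 0, "fingers": -0.2},
    {"x": 0, "y": 0, "z": 0, "spin": 0, "fingers": -0.2},
    {"x": 0, "y": 0, "z": -20, "spin": 0, "fingers": -0.2},
    {"x": 0, "y": 0, "z": -60, "spin": 0, "fingers": -0.2},
    {"x": 0, "y": 0, "z": -120, "spin": 0, "fingers": -0.2},
    {"x": 0, "y": 0, "z": -160, "spin": 0, "fingers": -0.2},
    {"x": 0, "y": 0, "z": -160, "spin": 0, "fingers": -0.2}
  ]
}}

```text
clock: 38.92
eef_pos: [0.4564, 0.3363, 0.2042]
tool_rot: [0.755, 0.656, 0.005, 0.0]
ft_force: [-0.6, 0.0, -0.9]
grip_width: 0.0511
grasp_force: 0.0
```

Emit:
{"method": "jog_arm", "body": {
  "motion": [
    {"x": -60, "y": 0, "z": 0, "spin": 0, "fingers": -0.2},
    {"x": -120, "y": 0, "z": 0, "spin": 0, "fingers": -0.2},
    {"x": -180, "y": 0, "z": 0, "spin": 0, "fingers": -0.2},
    {"x": -240, "y": 0, "z": 0, "spin": 0, "fingers": -0.2},
    {"x": -240, "y": 0, "z": 0, "spin": 0, "fingers": -0.2},
    {"x": -240, "y": 0, "z": 0, "spin": 0, "fingers": -0.2},
    {"x": -240, "y": 0, "z": 0, "spin": 0, "fingers": -0.2}
  ]
}}

```text
clock: 39.8
eef_pos: [0.4207, 0.0981, 0.1993]
tool_rot: [0.754, 0.656, -0.0, -0.0]
ft_force: [0.1, 0.3, 1.0]
grip_width: 0.0511
grasp_force: 0.0
```

Run:
```python
from h import *
o=readout.get_obs(); print(o["eef_pos"].round(3))
t=shot("top","t16"); print("green",*blobs(t,*G,25)); print("red",*blobs(t,(0,150,110),(6,255,255),40))
# predicted plate block on board vs dark blob near it; plate outline check
p=proj(t,[[.4546,.3345,.066],[.4546,.3345,.032]]); print("pred block top",p.round(1).tolist())
g=cv2.cvtColor(t["pixels"],cv2.COLOR_RGB2GRAY)[200:290,145:225]; m=(g<75).astype(np.uint8); n,l,st,ce=cv2.connectedComponentsWithStats(m)
print([(x.tolist(),(k+[145,200]).round(1).tolist()) for x,k in zip(st[1:],ce[1:]) if x[4]>30])
```

```text
[0.421 0.098 0.199]
green ([419, 188, 14, 11, 87], [425.9, 193.2]) ([422, 257, 10, 10, 53], [425.6, 261.2])
red ([240, 80, 11, 12, 96], [244.8, 85.7]) ([408, 211, 25, 9, 144], [419.7, 215.4]) ([409, 235, 25, 8, 133], [420.6, 238.8]) ([432, 258, 22, 8, 129], [442.9, 261.1])
pred block top [[183.2, 236.9], [185.2, 236.7]]
[([26, 21, 28, 33, 342], [184.6, 236.8])]
```

Run:
```python
from h import *
d=np.abs(load("t15")["pixels"].astype(int)-load("t16")["pixels"]).max(2)
print("board front strip change",(d[268:300,145:210]>40).sum(),"left/right edge strips",(d[215:262,148:160]>40).sum(),(d[215:262,205:220]>40).sum())
e=load("t13")["pixels"].astype(int); d2=np.abs(e-load("t16")["pixels"]).max(2); print("holder area change",(d2[178:275,405:460]>40).sum())
bot.job_done()
```

```text
board front strip change 0 left/right edge strips 0 104
holder area change 592
the job is handed in; nothing more can be done
```

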